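Seat coil blocks in the inclined nest and read them with the probe wand

ROBOT

A 7-joint arm with a two-finger parallel gripper is mounted at the origin on the work surface. World frame = base frame: x ahead of the robot, y to its left, z up, the work surface at z = 0. Lengths are in m, angles in rad, forces in N, time in s.
With the tool pointing down it reaches from about 0.4 to 0.875 m from the base axis. Payload 19.3 kg.
Tool frame: the origin (TCP) lies at the very end of the fingers, on their centre line; the grasp point (between the pads) lies 19 mm behind it; z points along the fingers, x is the direction in which the jaws open and shut, and the axes are right-handed (so a half turn about z gives the same grasp; the last joint's range is limited). The gripper opens to 85 mm and grips with 20 to 120 N. Pads are 22 mm wide; open, the fingers measure 114 mm over their backs; the gripper's body (76 mm by 85 mm) begins 54 mm behind the grasp point. The pads swing forward as they close: fully open they stand 13 mm farther back than shut.
Start: joints at [1.107, 0.521, -0.036, 1.599, 0.021, 1.021, -0.113], TCP at [0.24, -0.577, 0.231] pointing down, gripper open.
Joint ranges: [-2.91, 2.91], [-0.3, 2.13], [-1.5, 1.42], [0.17, 2.43], [-1.26, 4.41], [0.16, 1.93], [-2.52, 2.52]. Speed limits (rad/s): [1.89, 1.89, 2.39, 2.39, 3.01, 3.01, 3.01].

INTERFACE

Orientations are given as a unit quaternion [w, x, y, z].
In Python, from bench import observe, cams, job gives the robot as it stands.
- The arm moves only by the tool arm_command, never from a script. Its argument "increments" is a list of rows, each a list of 3 entries, a list of its own where there are three numbers: the shift along the tool's x, y, z in mm, then the turn about the tool's z in degrees, then the finger opening in mm, from 0 to 85.4. In form: [[[x, y, z], roll, claw], ...]. A call has 1 to 12 rows; each row is the pose to reach, as a shift and turn from the pose commanded when the call began, along the tool's axes at that moment; what a row does not reach only later rows make up. A row lasts 1/12 s, in which the tool goes at most 41.7 mm and 7.16 degrees, less where a joint would pass 70% of its speed; a pose out of reach is approached as far as the arm can. A call with a gripper value outside its range is refused whole. The fingers move at their own pace and stop on an object; the grip force is fixed at half the most. Time passes only in rows, so rows that repeat a pose let the fingers close. It gives the time, the measured TCP pose, the force and the opening at its end, in the units of the state.
- observe(): the state, without advancing time (a new reading comes with each control period).
- cams.grab_frame(name): name is "side" or "top" or "wrist"; returns a dict with "frame" (480x640x3 uint8, blue, green, red), "mtx" (3x3 intrinsics, pixels), "rvec" (rotation vector, rad) and "tvec" (3), from world to camera coordinates, as OpenCV has them. Camera axes: x right, y down, z forward; pixel columns grow to the right and rows downward; lengths in m; the calibration is good to about 2 mm. A picture is of the moment at which its call begins. There is no depth.
- job.hand_in(): hands the job in, once; it reports no verdict.
The state is a dict: "time": time; "joint_pos": joint angles; "qvel": joint speeds; "tau": joint torques, N m; "eef_pos": TCP position; "tcp_rot": TCP orientation; "force": force on the tool from outside, world axes, zero at the start; "wrist_torque": the same for the moment, N m; "grip_width": opening from 0.0 (shut) to 1.0 (fully open).
Only numpy, scipy, OpenCV 4.12 (cv2) and the standard library are available. Lean on these libraries where they do the work, as an engineer would, in place of code of your own. Each camera call takes 0.05 s, during which the arm holds its last target.

TASK

Lay every coil block that is on the bench (two or three of them) brass strip up on the inclined aluminium nest so that each slides down against the long fence into one closed row: the longest block home in the low corner, then the next longest, each with its screw-head end pointing up the row, away from the corner. When the row is complete, take the probe wand from its stand and draw its tip slowly (about 2 cm a second) along the brass strips from the corner to the top of the row, over each strip from end to end, touching or at most a few millimetres above it, then hang the wand upright back in its stand. Leave the blocks seated and the tape roll, bottle and jar where they are.

Things in the scene. Friction and masses are not known exactly. Their poses are not given: they have to be found in the camera images.
- long_c (a point): the long coil block, white, yellow sides, 110 mm long (x) x 50 wide (y) x 50 high (z), 0.2-0.3 kg; point at its centre, half-way up. x runs from its plain end to the end with two steel screw heads (12 mm wide, 5 high, on top, 12 mm from that end, 16 mm either side of the middle line); z up. A brass strip 14 mm wide runs along the middle of the top, end to end. May be absent
- middle_c (a point): the middle coil block, white, yellow sides, 90 mm long (x) x 50 wide (y) x 50 high (z), 0.2-0.3 kg; point at its centre, half-way up. x runs from its plain end to the end with two steel screw heads (12 mm wide, 5 high, on top, 12 mm from that end, 16 mm either side of the middle line); z up. A brass strip 14 mm wide runs along the middle of the top, end to end. May be absent
- short_c (a point): the short coil block, white, yellow sides, 70 mm long (x) x 50 wide (y) x 50 high (z), 0.2-0.3 kg; point at its centre, half-way up. x runs from its plain end to the end with two steel screw heads (12 mm wide, 5 high, on top, 12 mm from that end, 16 mm either side of the middle line); z up. A brass strip 14 mm wide runs along the middle of the top, end to end. May be absent
- plate: slick aluminium nest plate, 110 mm (x) x 348 (y). Origin on its surface in the low corner where the fences' inner faces meet, 35 mm above the bench. x: down-slope to the long fence (at x>0; the plate is at x<0), y: up the row from the end fence (at y<0), z: out of the surface. Fences 10 mm thick, 14 mm high. Falls 0.34 rad along x, climbs 0.20 along y; a block let go flat slides down (friction under 0.1)
- stand: dark steel wand stand, 60 x 60 x 75 mm high on a 90 x 90 x 8 mm foot, fixed; origin at the centre of its underside, z up. A 26 x 26 mm square well goes down its middle from the top; the wand's collar rests on the top face
- wand_grip (a point): probe wand, 132 mm long, 90 g, hanging upright in its stand: point at the centre of its black 22 x 22 mm square handle (66 mm high), 99 mm above the tip; z along the wand from tip to handle, x and y square to the handle's sides. Below the handle a 42 x 42 x 6 mm collar (60 to 66 mm above the tip), then a 15 mm round steel shaft
- wand_tip (a point): the wand's tip, the lowest point of the wand, 4 mm across; axes as for wand_grip. In the stand the tip is 15 mm above the bench
- tape: loose cardboard tape roll lying flat, 72 mm across, 24 mm high, among the blocks; origin at the centre of its underside; to be left alone
- bottle: loose clear squeeze bottle with a thin nozzle, 60 mm across, 165 mm high; origin at the centre of its underside; to be left alone
- jar: loose amber jar with a green lid, 60 mm across, 90 mm high; origin at the centre of its underside; to be left alone
There are look-alikes about, which are no part of the job. Leave any pink or turquoise look-alike of the part that bears long_c alone.

How it is judged:
By the outcome, as a careful person would: the job done as asked, in the order asked, and still so for the second after the job is handed in, with the robot touching nothing.
Of long, middle, short only 2 to 3 are there at a start; the rules pass over those that are not, and their reading is None.
At some moment in a run one of long, middle, short may be knocked a few centimetres aside while the robot is not near it.
It also fails if it takes over 210 s, if anything falls off the work surface, if the arm or the gripper's body presses on something with over 40 N, if the wrist force passes 120 N, or if a joint passes its speed limit or range.

## Working session

There is one attempt and no reset: what is moved stays moved. The work goes in short steps, Python scripts to look and compute and a tool call to move; the robot and the scene stay as the last step left them, time stands still between calls to the robot, and variables do not carry over. Pictures are saved under pics/ and viewed, and the job is handed in when it is done.

Besides the shell and the picture viewer there is one more tool, called after ">>>" as a command line: name --argument value ..., lists and objects as JSON in quotes. arm_command: Moves the arm, as the interface text tells. Its arguments: {"type":"object","properties":{"increments":{"type":"array","items":{"type":"array"}}},"required":["increments"]}

```bash
ls; mkdir -p pics; cat > h.py <<'E'
import numpy as np, cv2
from bench import observe, cams, job
def grab(n,save=None):
    f=cams.grab_frame(n)
    if save: cv2.imwrite('pics/'+save+'.png',f['frame'])
    return f
E
python3 - <<'E'
from h import *
s=observe()
for k in s: print(k,s[k])
for n in ['side','top','wrist']:
    f=grab(n,n+'0'); R=cv2.Rodrigues(np.array(f['rvec']))[0]; print(n,np.array(f['mtx']).round(1).tolist(),(-R.T@np.array(f['tvec']).ravel()).round(3), R.round(3).tolist())
E
```

```text
pics
time 0.0
joint_pos [ 1.10677904  0.52201609 -0.03628336  1.60001101  0.02120919  1.02116706
 -0.1128122 ]
qvel [-0.00012939  0.0014933  -0.00069273  0.00037649 -0.0006059   0.00033207
  0.00012509]
tau [-4.92319268e-04 -9.27117920e+01  1.97961710e+00 -3.69931090e+01
  1.77969213e-02  8.24380433e-03  8.80863399e-05]
eef_pos [ 0.23962022 -0.5768477   0.23072389]
tcp_rot [-2.86259210e-04  8.31764545e-01 -5.55128247e-01 -5.36733406e-04]
force [-0.37313632 -0.81693073 -0.25436536]
wrist_torque [ 0.00302261  0.02597776 -0.03272222]
grip_width 1.0014451006599256
side [[604.5, 0.0, 311.9], [0.0, 604.5, 247.5], [0.0, 0.0, 1.0]] [ 0.177 -1.499  1.15 ] [[0.978, -0.21, -0.006], [-0.125, -0.558, -0.82], [0.169, 0.803, -0.572]]
top [[459.1, 0.0, 327.0], [0.0, 459.1, 237.6], [0.0, 0.0, 1.0]] [0.394 0.003 1.17 ] [[0.006, -1.0, -0.003], [-0.995, -0.006, -0.097], [0.097, 0.004, -0.995]]
wrist [[331.8, 0.0, 312.0], [0.0, 331.8, 235.6], [0.0, 0.0, 1.0]] [ 0.301 -0.552  0.372] [[0.383, -0.924, -0.001], [-0.892, -0.37, 0.258], [-0.238, -0.098, -0.966]]
```

View pics/top0.png

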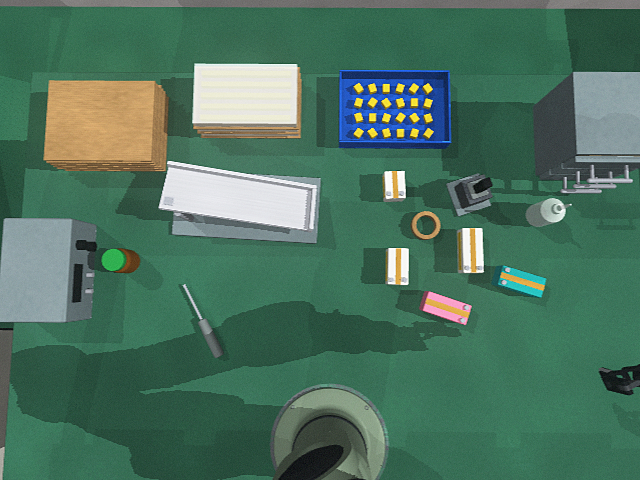

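View pics/side0.png

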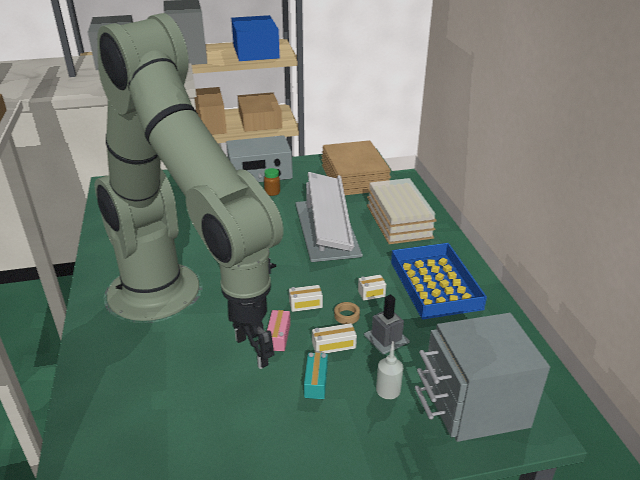

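View pics/wrist0.png

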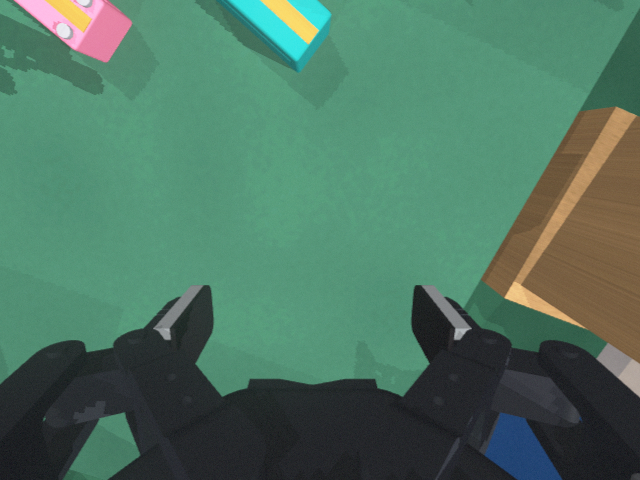

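```bash
python3 - <<'E'
import cv2
a=cv2.imread('pics/top0.png'); 
cv2.imwrite('pics/t1.png',cv2.resize(a[150:250,150:330],None,fx=4.4,fy=4.4,interpolation=cv2.INTER_CUBIC))
cv2.imwrite('pics/t2.png',cv2.resize(a[160:340,370:580],None,fx=3.3,fy=3.3,interpolation=cv2.INTER_CUBIC))
a=cv2.imread('pics/side0.png')
cv2.imwrite('pics/s1.png',cv2.resize(a[160:270,290:370],None,fx=5,fy=5,interpolation=cv2.INTER_CUBIC))
cv2.imwrite('pics/s2.png',cv2.resize(a[260:410,260:420],None,fx=4,fy=4,interpolation=cv2.INTER_CUBIC))
E
```

```text
(no output)
```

View pics/t1.png

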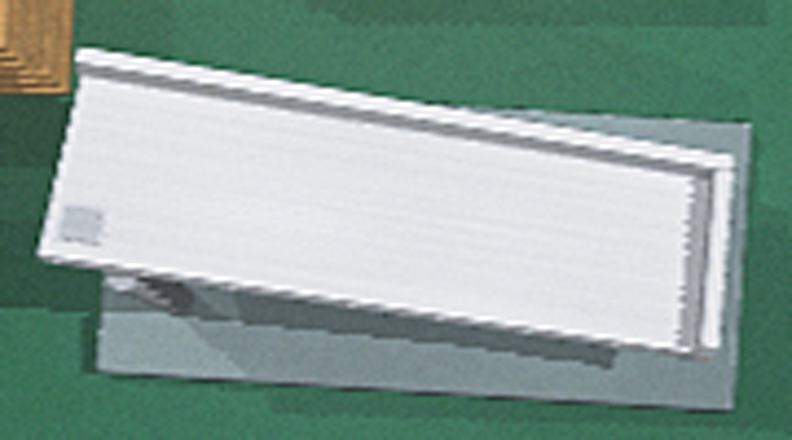

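View pics/t2.png

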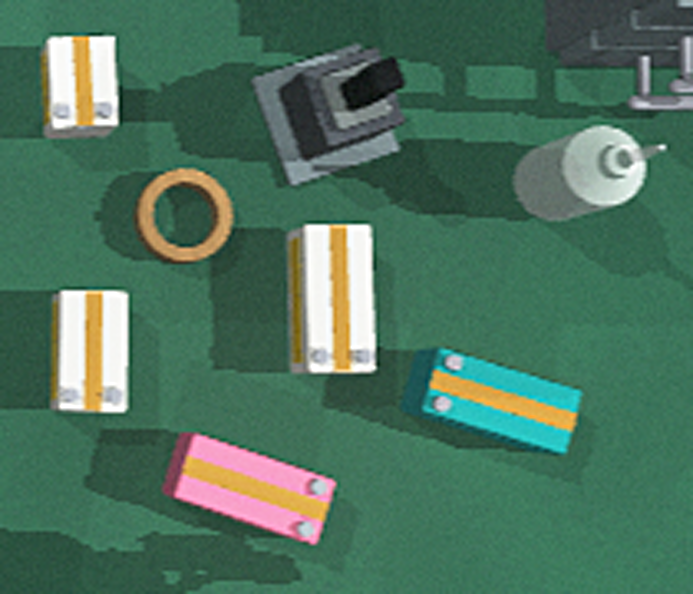

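View pics/s1.png

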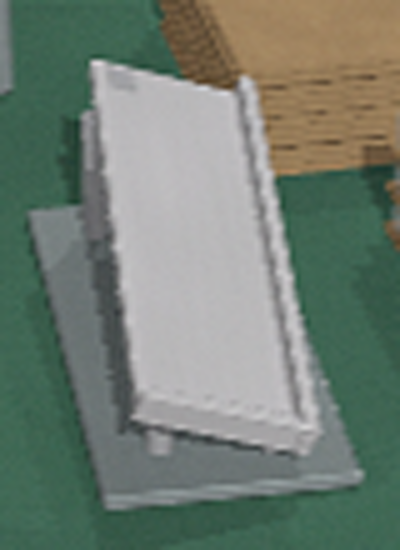

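View pics/s2.png

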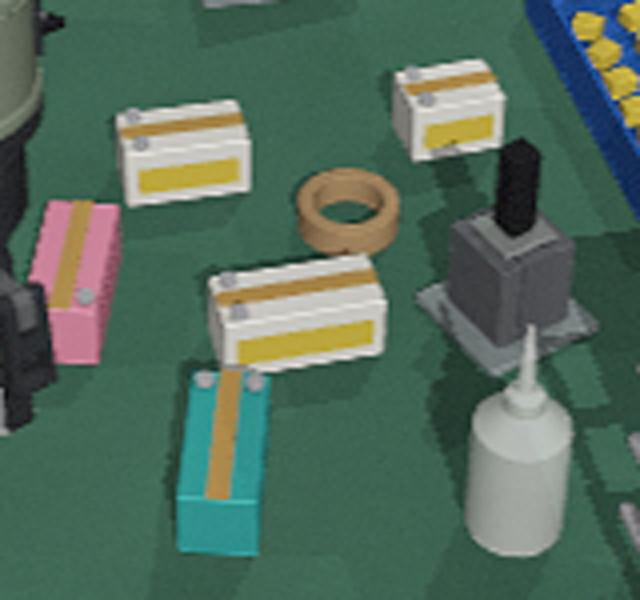

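```bash
cat >> h.py <<'E'
from scipy.optimize import least_squares
from scipy.spatial.transform import Rotation as Ro
def proj(f,P): return cv2.projectPoints(np.array(P,float).reshape(-1,1,3),np.array(f['rvec']),np.array(f['tvec']),np.array(f['mtx']),None)[0].reshape(-1,2)
def unproj(f,px,z):
    R=cv2.Rodrigues(np.array(f['rvec']))[0]; t=np.array(f['tvec']).ravel(); c=-R.T@t
    d=np.c_[np.array(px,float).reshape(-1,2),np.ones(len(np.array(px).reshape(-1,2)))]@np.linalg.inv(np.array(f['mtx'])).T@R
    return c+d*((z-c[2])/d[:,2])[:,None]
def plateR(yaw): return Ro.from_euler('ZYX',[yaw,0.34,0.20])
def plateP(p,P): return plateR(p[2]).apply(np.array(P,float))+[p[0],p[1],0.035]
E
cat > plate.py <<'E'
from h import *
ft=grab('top','top1'); fs=grab('side','side1')
M=np.array([[10,348,14],[-110,348,0],[10,-10,14],[-110,-10,14]])/1e3
T=np.array([[167.7,161.4],[159.1,208],[317,185.7],[312.5,230]])
S=np.array([[339,175.6],[309,172.4],[353.6,246],[317,241]])
def res(p): 
    W=plateP(p,M); return np.r_[(proj(ft,W)-T).ravel(),(proj(fs,W)-S).ravel()]
r=least_squares(res,[0.62,0.0,-0.15],loss='soft_l1'); print(r.x, r.fun.round(1))
print(plateP(r.x,M))
for f,n,(x0,y0,x1,y1),k in ((ft,'t',(150,150,330,250),4.4),(fs,'s',(280,160,380,270),5)):
    im=cv2.resize(f['frame'][y0:y1,x0:x1],None,fx=k,fy=k,interpolation=cv2.INTER_CUBIC)
    for L in ([[-110,0,0],[-110,348,0],[0,348,0],[0,0,0],[-110,0,0]],[[-110,-10,14],[10,-10,14],[10,348,14]],[[-110,0,14],[0,0,14],[0,348,14]]):
        q=((proj(f,plateP(r.x,np.array(L)/1e3))-[x0,y0]+.5)*k-.5)
        cv2.polylines(im,[q.round().astype(int)],False,(0,0,255),1)
    cv2.imwrite('pics/pl_%s.png'%n,im)
E
python3 plate.py
python3 - <<'E'
from h import *
f=grab('top'); hsv=cv2.cvtColor(f['frame'],cv2.COLOR_BGR2HSV)
m=cv2.inRange(hsv,(12,110,120),(30,255,255)); m[:,:370]=0; m[:160]=0;m[350:]=0
n,l,st,c=cv2.connectedComponentsWithStats(m)
for i in range(1,n):
    if st[i,4]<40: continue
    pts=np.argwhere(l==i)[:,::-1].astype(np.float32)
    W=unproj(f,pts,0.05)[:,:2]
    r=cv2.minAreaRect((W*1e3).astype(np.float32)); print(st[i],c[i].round(1),[np.round(v,1) for v in r], f['frame'][l==i].mean(0).round())
E
```

```text
[ 0.61962159  0.04715224 -0.05799458] [ 0.9 -0.5 -0.9  0.2 -0.1  0.3  0.9 -0.9  0.2  0.3 -2.2 -1.  -1.3  0.2
  0.5 -1.9]
[[0.67622637 0.38271726 0.10977976]
 [0.55887916 0.39231646 0.13686274]
 [0.63221064 0.03381809 0.04272764]
 [0.51927028 0.04037538 0.08274609]]
[392 171   6  27 129] [394.6 184.1] [array([ 636.9, -158.8]), array([65.9, 11.5]), np.float64(2.5)] [ 72. 168. 220.]
[412 211  29  28 305] [425.6 224.9] [array([ 535.7, -234.4]), array([67.3, 66.9]), np.float64(44.9)] [ 97. 150. 192.]
[470 228   6  44 215] [472.6 249.5] [array([ 475.6, -348. ]), array([105.2,  12.2]), np.float64(0.4)] [ 71. 164. 215.]
[396 248   5  37 179] [398.  265.6] [array([ 434.2, -165.4]), array([ 9.8, 87.6]), np.float64(89.5)] [ 71. 167. 218.]
[500 272  45  18 249] [522.1 280.9] [array([ 399.6, -466.1]), array([109.4,  13.3]), np.float64(72.9)] [ 73. 170. 226.]
[425 298  45  20 254] [446.6 307.5] [array([ 334.8, -282.6]), array([109.5,  13. ]), np.float64(72.0)] [ 75. 175. 225.]
```

View pics/pl_t.png

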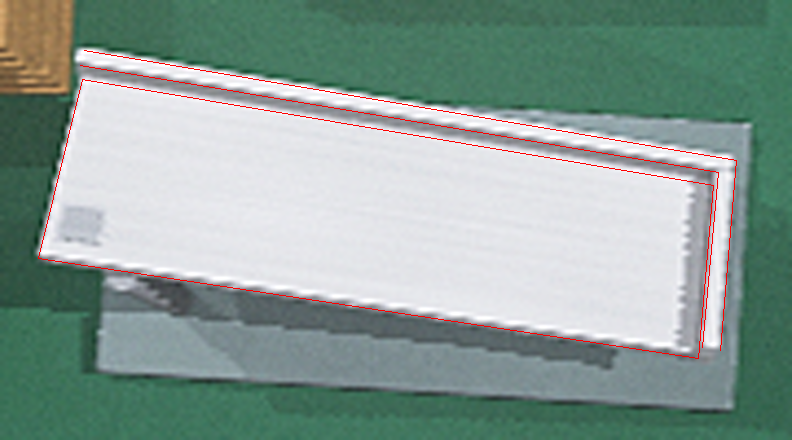

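View pics/pl_s.png

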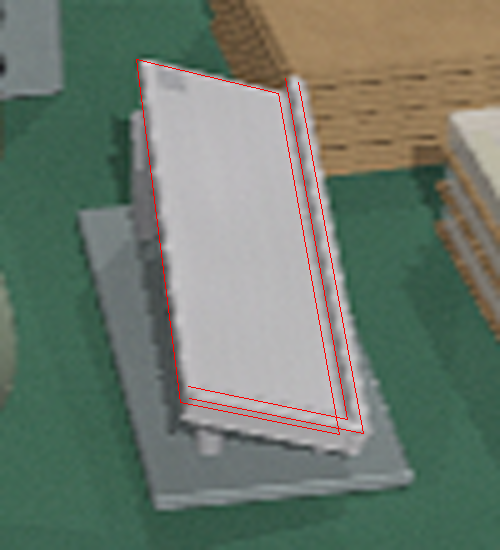

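```bash
sed -i "s/\[317,241\]/[316.8,240.5]/" plate.py; sed "s/^for f,n/def R2(yaw): return Ro.from_euler('ZXY',[yaw,0.20,0.34])\nimport h; h.plateR=R2; r=least_squares(res,[0.62,0.0,-0.15],loss='soft_l1'); print(r.x, r.fun.round(1),r.cost)\nfor f,n/; s/'pics.pl_%s.png'/'pics\/plb_%s.png'/" plate.py > p2.py; python3 p2.py
```

```text
[ 0.61949118  0.0471904  -0.05840282] [ 0.9 -0.5 -0.9  0.2 -0.1  0.4  0.8 -0.8  0.2  0.3 -2.2 -1.  -1.4  0.2
  0.6 -1.4]
[[0.67623295 0.38273228 0.10977976]
 [0.55888967 0.39237939 0.13686274]
 [0.63207479 0.03385112 0.04272764]
 [0.51913712 0.0404545  0.08274609]]
[ 0.61958997  0.04693124 -0.12460846] [ 0.8 -0.7 -0.8  0.3  0.1  0.3  1.2 -0.7  0.1 -0.5 -2.3 -1.6 -1.3  0.3
  0.6 -1. ] 5.471173336866213
```

View pics/plb_s.png

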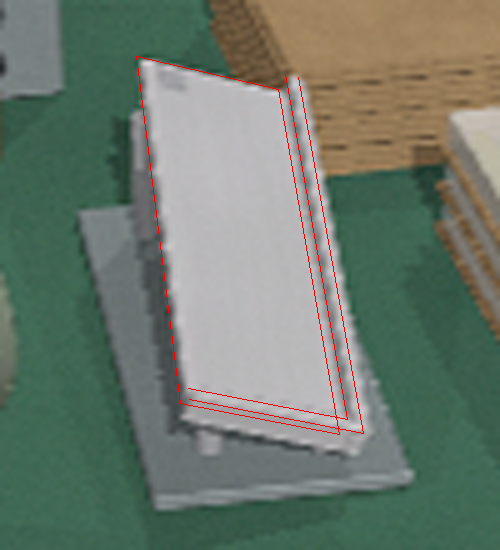

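View pics/plb_t.png

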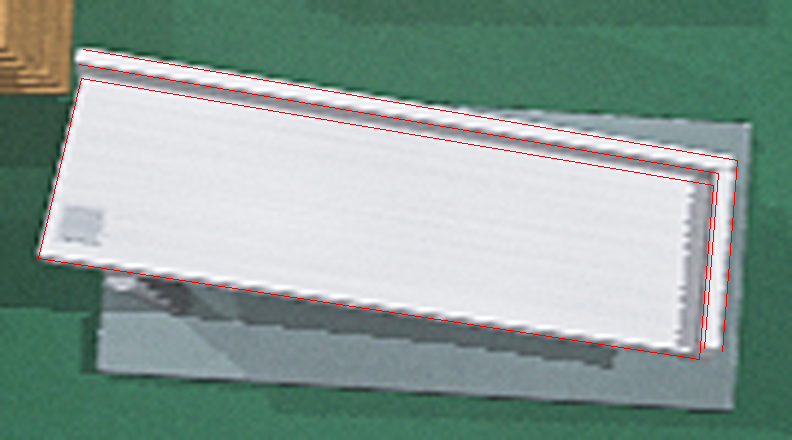

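```bash
cat >> h.py <<'E'
def boxpts(c,yaw,L,tops=True):
    R=np.array([[np.cos(yaw),-np.sin(yaw)],[np.sin(yaw),np.cos(yaw)]])
    out=[]
    for z in (0.05,0.0):
        for sx,sy in ((1,1),(1,-1),(-1,-1),(-1,1)):
            out.append(np.r_[np.array(c)+R@[sx*L/2,sy*.025],z])
    return np.array(out)
def overlay(f,polys,roi,k,name):
    x0,y0,x1,y1=roi
    im=cv2.resize(f['frame'][y0:y1,x0:x1],None,fx=k,fy=k,interpolation=cv2.INTER_CUBIC)
    for P in polys:
        q=((proj(f,P)-[x0,y0]+.5)*k-.5).round().astype(int); cv2.polylines(im,[q],False,(0,0,255),1)
    cv2.imwrite('pics/'+name+'.png',im)
def boxpoly(c,yaw,L):
    b=boxpts(c,yaw,L); i=[0,1,2,3,0,4,5,1,5,6,2,6,7,3,7,4]; return b[i]
E
python3 - <<'E'
from h import *
B=[((.476,-.348),np.radians(180.4),.11),((.434,-.1655),np.radians(179.5),.09),((.637,-.159),np.radians(181.5),.07)]
polys=[boxpoly(*b) for b in B]
overlay(grab('top'),polys,(370,160,580,340),3.6,'bt1')
overlay(grab('side'),polys,(260,260,420,400),4,'bs1')
E
```

```text
(no output)
```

View pics/bt1.png

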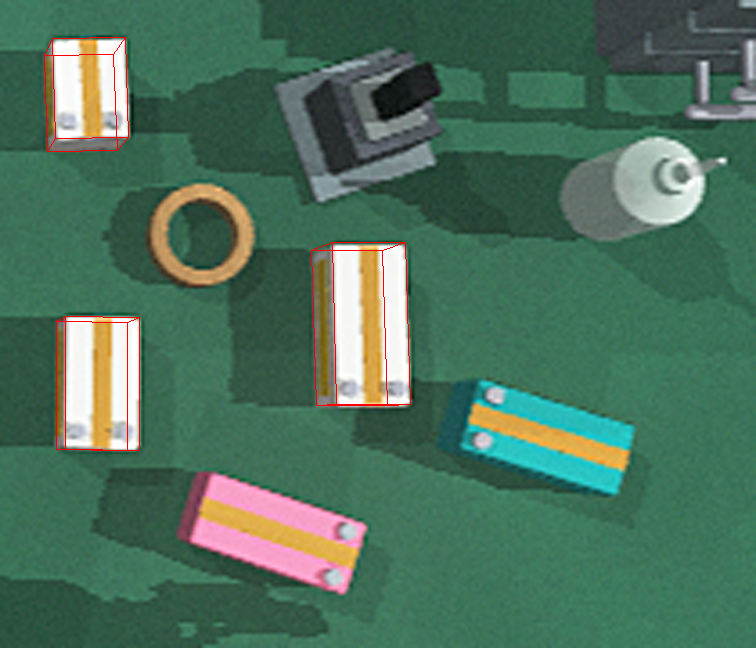

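View pics/bs1.png

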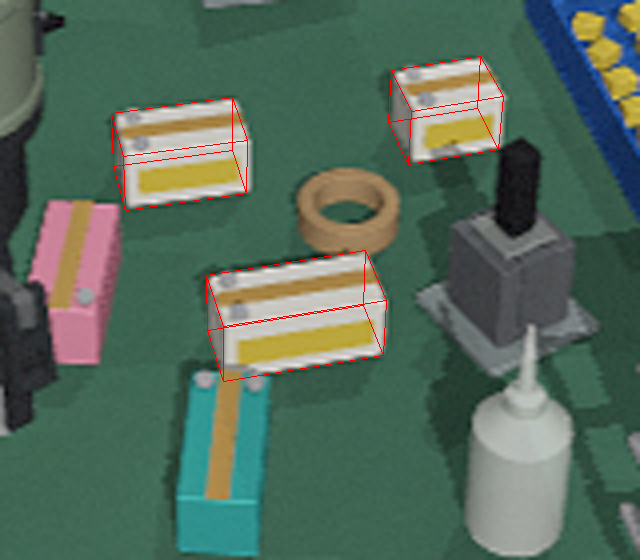

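>>> arm_command --increments '[[[0, 0, 0], -7, 85], [[0, 0, 0], -14, 85], [[0, 0, 0], -21, 85], [[0, 0, 0], -28, 85], [[0, 0, 0], -35, 85], [[0, 0, 0], -42, 85]]'

```text
time: 1.0
eef_pos: [0.2398, -0.5772, 0.2313]
tcp_rot: [0.0, 0.976, -0.217, 0.0]
force: [0.1, 0.9, -0.3]
grip_width: 0.996
```

```bash
cat >> h.py <<'E'
def tool():
    s=observe(); q=s['tcp_rot']; R=Ro.from_quat([q[1],q[2],q[3],q[0]]); M=R.as_matrix()
    return np.array(s['eef_pos']),M,s
def go(target,psi=None):
    """print increments (mm) in tool axes and roll (deg, tool z) to reach TCP target & tool-x world angle psi(deg)"""
    p,M,s=tool(); d=M.T@(np.array(target)-p)*1e3; a=np.degrees(np.arctan2(M[1,0],M[0,0]))
    r=None if psi is None else [-( (psi-a+180)%360-180), -((psi-a+180)%360-180)+360]
    print('t',s['time'],'p',p.round(4),'psi',round(a,1),'d',d.round(1),'roll',r,'j',np.degrees(s['joint_pos']).round(1))
E
python3 -c "
from h import *
go([.476,-.348,.15],90)"
```

```text
t 1.0 p [ 0.2398 -0.5772  0.2313] psi -25.1 d [ 116.7 -307.8   81.3] roll [np.float64(-115.09684297951583), np.float64(244.90315702048417)] j [ 70.3  30.2 -12.2  91.2   7.1  59.3  30.9]
```

>>> arm_command --increments '[[[8, -20, 4], -7, 85], [[18, -45, 8], -14, 85], [[28, -72, 12], -21, 85], [[38, -100, 18], -28, 85], [[48, -128, 24], -35, 85], [[60, -156, 30], -42, 85], [[70, -184, 36], -49, 85], [[80, -212, 42], -56, 85], [[90, -240, 48], -63, 85], [[100, -265, 54], -70, 85], [[109, -288, 60], -77, 85], [[117, -308, 65], -84, 85]]'

```text
time: 2.0
eef_pos: [0.479, -0.3479, 0.1661]
tcp_rot: [0.0, 0.871, 0.492, 0.0]
force: [-0.5, -0.2, -0.3]
grip_width: 0.994
```

```bash
python3 -c "
from h import *
go([.476,-.348,.12],90.4)"
```

```text
t 2.0 p [ 0.479  -0.3479  0.1661] psi 59.0 d [-1.7 -2.5 46.1] roll [np.float64(-31.447111586731182), np.float64(328.5528884132688)] j [ 53.6  34.6 -33.9  99.1  23.2  53.4  69.3]
```

>>> arm_command --increments '[[[0, 0, 10], -7, 85], [[0, -1, 20], -14, 85], [[-1, -2, 30], -21, 85], [[-2, -2, 40], -28, 85], [[-2, -2, 46], -31.4, 85], [[-2, -2, 46], -31.4, 85]]'

```text
time: 2.5
eef_pos: [0.4743, -0.3499, 0.119]
tcp_rot: [-0.001, 0.706, 0.708, -0.0]
force: [-0.4, 1.1, -0.9]
grip_width: 0.994
```

```bash
python3 -c "
from h import *
go([.476,-.348,.014],90.4)
f=grab('wrist')
overlay(f,[boxpoly((.476,-.348),np.radians(180.4),.11)],(0,0,640,480),1,'w2')
f=grab('side','s2')
"
```

```text
t 2.5 p [ 0.4743 -0.3499  0.119 ] psi 90.1 d [  1.7   1.9 105. ] roll [np.float64(-0.28067142479778795), np.float64(359.7193285752022)] j [ 57.5  39.7 -39.5 101.1  31.6  50.9  94. ]
```

View pics/w2.png

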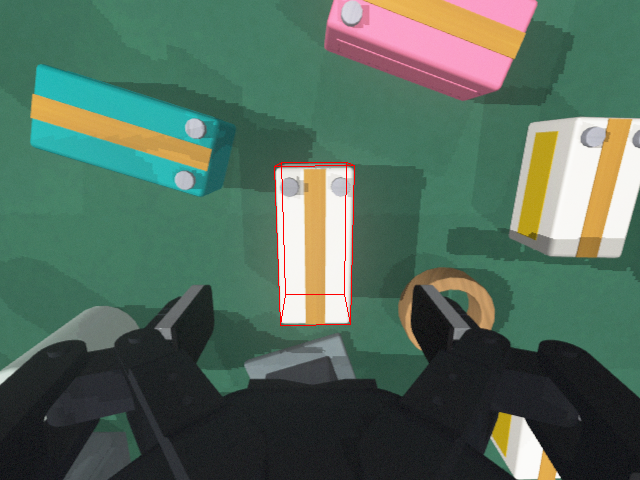

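>>> arm_command --increments '[[[1, 1, 20], 0, 85], [[2, 2, 45], 0, 85], [[2, 2, 70], 0, 85], [[2, 2, 90], 0, 85], [[2, 2, 100], 0, 85], [[2, 2, 104], 0, 85], [[2, 2, 104], 0, 30], [[2, 2, 104], 0, 30], [[2, 2, 104], 0, 30], [[2, 2, 104], 0, 30], [[2, 2, 104], 0, 30], [[2, 2, 104], 0, 30]]'

```text
time: 3.6
eef_pos: [0.4777, -0.3484, 0.0177]
tcp_rot: [0.001, 0.708, 0.707, 0.0]
force: [-1.0, 0.5, 6.9]
grip_width: 0.578
```

>>> arm_command --increments '[[[0, 0, 0], 0, 30], [[0, 0, 0], 0, 30], [[0, 0, 0], 0, 30], [[0, 0, 0], 0, 30]]'

```text
time: 3.93
eef_pos: [0.4776, -0.3485, 0.0177]
tcp_rot: [0.001, 0.708, 0.707, 0.0]
force: [-1.0, 0.4, 7.3]
grip_width: 0.58
```

>>> arm_command --increments '[[[0, 0, -15], 0, 30], [[0, 0, -40], 0, 30], [[0, 0, -70], 0, 30], [[0, 0, -105], 0, 30], [[0, 0, -140], 0, 30], [[0, 0, -170], 0, 30], [[0, 0, -190], 0, 30], [[0, 0, -200], 0, 30]]'

```text
time: 4.6
eef_pos: [0.4776, -0.3482, 0.2205]
tcp_rot: [0.002, 0.707, 0.707, 0.0]
force: [0.1, 0.5, -3.9]
grip_width: 0.579
```

```bash
cat >> h.py <<'E'
PL=(0.6196,0.0472,-0.0581)
def place(y0,L,gx,gy,clr,tcp_dx,tcp_z):
    """TCP target for a level block. tcp_dx: TCP pos along block x from its centre (m); tcp_z: TCP above block bottom"""
    R=plateR(PL[2]); yv=R.apply([0,1,0]); yaw=np.arctan2(yv[1],yv[0])
    b=boxpts((0,0),yaw,L)
    # desired: bottom corners max x=-gx, min y=y0+gy, min z=clr
    q=R.inv().apply(b); lo=q[4:]
    sh=np.array([-gx-lo[:,0].max(), y0+gy-lo[:,1].min(), clr-lo[:,2].min()])
    c=R.apply(sh)+[PL[0],PL[1],.035]   # centre-of-bottom world
    print('block bottom centre',c.round(4),'row yaw',np.degrees(yaw).round(1)); print((q+sh).round(3).tolist())
    t=c+[np.cos(yaw)*tcp_dx,np.sin(yaw)*tcp_dx,tcp_z]
    return t,np.degrees(yaw)
E
python3 -c "
from h import *
t,y=place(0,.11,.012,.012,.003,-.0017,.0177)
print(t,y)
go(t+[0,0,.07],y-90)"
```

```text
block bottom centre [0.5977 0.1091 0.0799] row yaw 82.8
[[-0.076, 0.129, 0.049], [-0.029, 0.129, 0.066], [-0.036, 0.021, 0.086], [-0.083, 0.021, 0.069], [-0.059, 0.12, 0.003], [-0.012, 0.12, 0.02], [-0.019, 0.012, 0.039], [-0.066, 0.012, 0.022]]
[0.5974601  0.1073944  0.09764333] 82.80373693001572
t 4.6 p [ 0.4776 -0.3482  0.2205] psi 90.0 d [455.8 119.3  52.1] roll [np.float64(97.15117191931115), np.float64(457.15117191931114)] j [ 60.1  32.8 -43.6  96.3  25.4  61.   98.5]
```

>>> arm_command --increments '[[[6, 2, 0], 2, 30], [[18, 5, 0], 5, 30], [[36, 10, 0], 9, 30], [[58, 16, 0], 14, 30], [[82, 22, 0], 19, 30], [[107, 28, 0], 24, 30], [[132, 35, 0], 29, 30], [[157, 42, 0], 34, 30], [[182, 48, 0], 39, 30], [[207, 54, 0], 44, 30], [[232, 61, 0], 49, 30], [[257, 67, 0], 54, 30]]'

```text
time: 5.6
eef_pos: [0.544, -0.0896, 0.2165]
tcp_rot: [-0.0, 0.952, 0.307, -0.0]
force: [1.2, 0.6, -2.0]
grip_width: 0.579
```

```bash
python3 -c "
from h import *
go([.5975,.1074,.1676],82.8-90)"
```

```text
t 5.6 p [ 0.544  -0.0896  0.2165] psi 35.7 d [ 158.5 -128.7   48.9] roll [np.float64(42.919360381153524), np.float64(402.9193603811535)] j [ 27.8  27.2 -33.5 102.6  17.8  55.6  22.7]
```

>>> arm_command --increments '[[[18, -15, 0], 5, 30], [[37, -30, 0], 10, 30], [[56, -45, 0], 15, 30], [[75, -61, 0], 20, 30], [[94, -76, 3], 25, 30], [[110, -90, 8], 30, 30], [[125, -102, 14], 35, 30], [[138, -112, 20], 39, 30], [[148, -120, 26], 42, 30], [[155, -126, 30], 43, 30], [[158, -129, 33], 43, 30], [[158, -129, 35], 43, 30]]'

```text
time: 6.6
eef_pos: [0.5958, 0.1072, 0.181]
tcp_rot: [-0.0, 0.998, -0.06, -0.0]
force: [-0.3, -0.6, -2.9]
grip_width: 0.575
```

>>> arm_command --increments '[[[0, 0, 0], 0, 30], [[0, 0, 0], 0, 30]]'

```text
time: 6.77
eef_pos: [0.5962, 0.1053, 0.1814]
tcp_rot: [0.0, 0.998, -0.062, -0.0]
force: [0.4, 0.3, -3.0]
grip_width: 0.576
```

```bash
python3 -c "
from h import *
go([.5975,.1074,.0976],82.8-90)
f=grab('side'); g=grab('wrist','w3')
overlay(f,[],(260,140,400,280),5,'s3')"
```

```text
t 6.7667 p [0.5962 0.1053 0.1814] psi -7.1 d [ 1.1 -2.3 83.8] roll [np.float64(0.14705089760386159), np.float64(360.1470508976039)] j [  0.4  32.7 -23.3  96.7  15.4  53.8 -35.8]
```

View pics/s3.png

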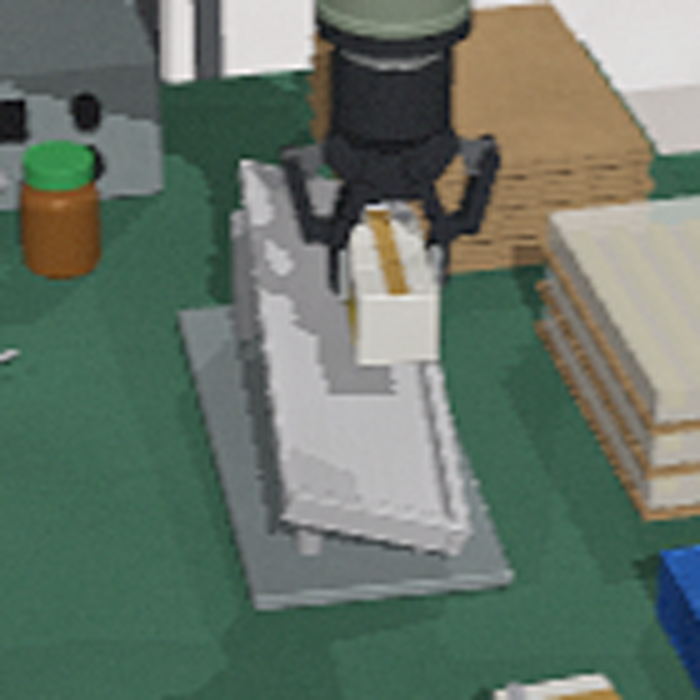

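View pics/w3.png

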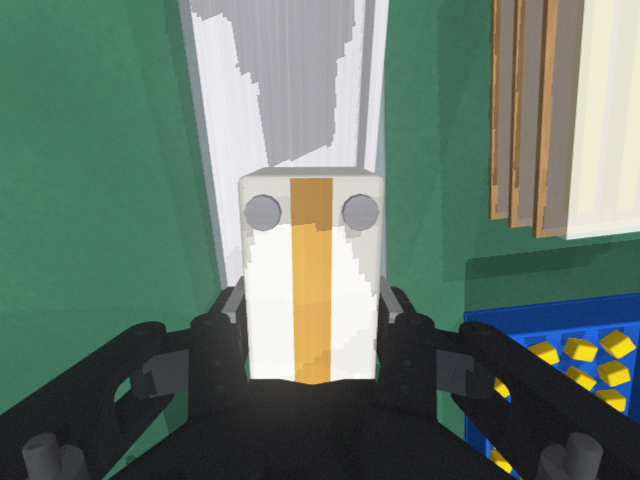

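>>> arm_command --increments '[[[1, -2, 10], 0, 30], [[1, -2, 22], 0, 30], [[1, -2, 36], 0, 30], [[1, -2, 50], 0, 30], [[1, -2, 62], 0, 30], [[1, -2, 70], 0, 30], [[1, -2, 75], 0, 30], [[1, -2, 78], 0, 30], [[1, -2, 80], 0, 30], [[1, -2, 81], 0, 30], [[1, -2, 81], 0, 30]]'

```text
time: 7.78
eef_pos: [0.5977, 0.1081, 0.1005]
tcp_rot: [-0.0, 0.998, -0.061, 0.0]
force: [-0.4, 0.4, -2.6]
grip_width: 0.577
```

```bash
python3 -c "
from h import *
go([.5975,.1074,.0976],82.8-90)
f=grab('side')
overlay(f,[],(260,140,400,280),5,'s4')"
```

```text
t 7.7833 p [0.5977 0.1081 0.1005] psi -7.0 d [-0.1  0.7  2.9] roll [np.float64(0.1595340989896954), np.float64(360.1595340989897)] j [ -1.3  38.7 -21.3  99.6  18.7  45.2 -38.7]
```

View pics/s4.png

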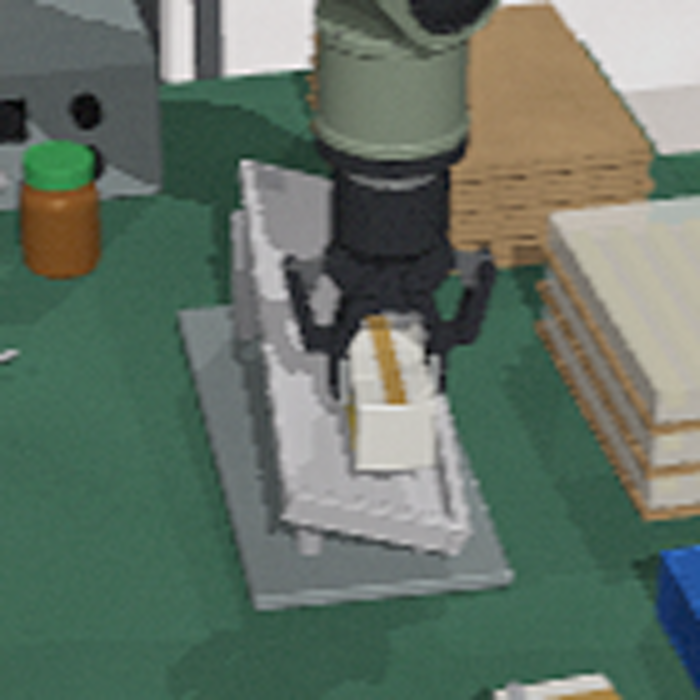

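>>> arm_command --increments '[[[0, 0, 1], 0, 30], [[0, 0, 2], 0, 30], [[0, 0, 3], 0, 30], [[0, 0, 4], 0, 30], [[0, 0, 4], 0, 30]]'

```text
time: 8.25
eef_pos: [0.5975, 0.108, 0.0961]
tcp_rot: [0.0, 0.998, -0.061, -0.0]
force: [-0.2, 0.2, -3.3]
grip_width: 0.574
```

>>> arm_command --increments '[[[0, 0, 1], 0, 30], [[0, 0, 2], 0, 30], [[0, 0, 2], 0, 30]]'

```text
time: 8.5
eef_pos: [0.598, 0.108, 0.0945]
tcp_rot: [-0.0, 0.998, -0.062, 0.0]
force: [1.6, -0.7, 0.2]
grip_width: 0.576
```

>>> arm_command --increments '[[[0, 0, 0], 0, 54], [[0, 0, 0], 0, 57], [[0, 0, 0], 0, 60], [[0, 0, 0], 0, 64], [[0, 0, 0], 0, 68], [[0, 0, 0], 0, 72], [[0, 0, 0], 0, 76], [[0, 0, 0], 0, 80], [[0, 0, 0], 0, 85], [[0, 0, 0], 0, 85], [[0, 0, 0], 0, 85]]'

```text
time: 9.42
eef_pos: [0.5975, 0.1081, 0.0943]
tcp_rot: [-0.0, 0.998, -0.061, -0.0]
force: [-0.5, -0.1, -0.1]
grip_width: 0.993
```

```bash
python3 -c "
from h import *
f=grab('side')
overlay(f,[],(260,140,400,280),5,'s5');g=grab('wrist','w5')"
```

```text
(no output)
```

View pics/s5.png

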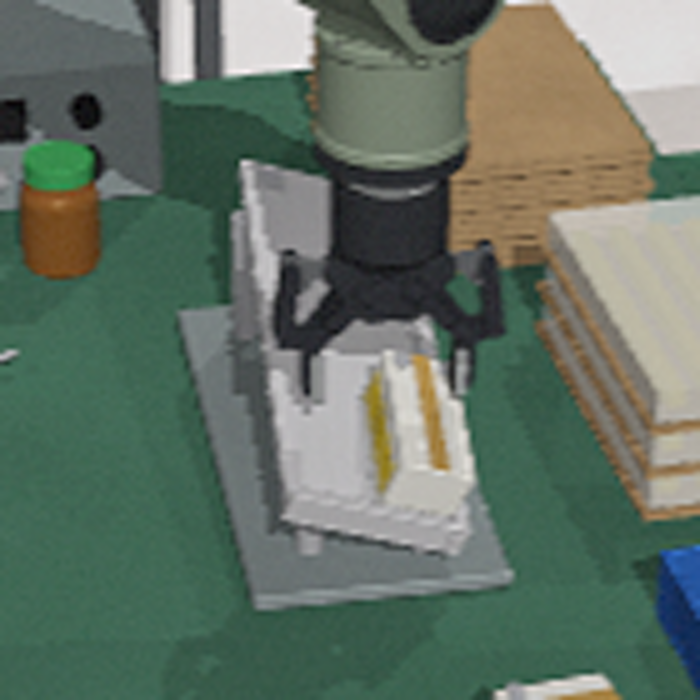

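View pics/w5.png

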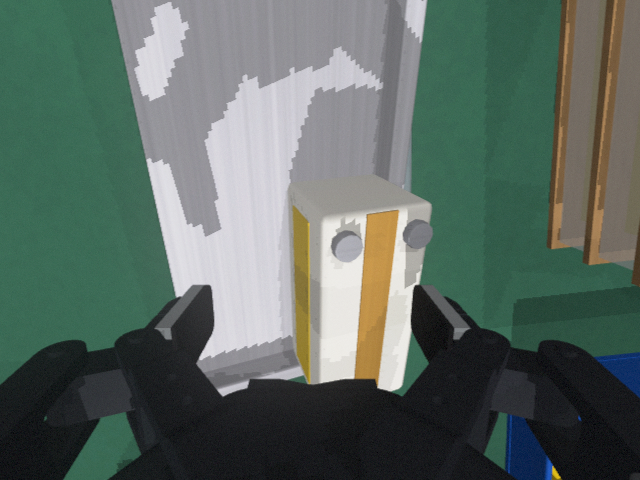

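>>> arm_command --increments '[[[0, 0, -6], 0, 85], [[0, 0, -16], 0, 85], [[0, 0, -30], 0, 85], [[0, 0, -50], 0, 85], [[0, 0, -75], 0, 85], [[0, 0, -100], 0, 85], [[0, 0, -125], 0, 85], [[0, 0, -145], 0, 85], [[0, 0, -160], 0, 85], [[0, 0, -165], 0, 85]]'

```text
time: 10.35
eef_pos: [0.5983, 0.1084, 0.2628]
tcp_rot: [-0.001, 0.998, -0.061, 0.002]
force: [0.5, 0.8, 0.1]
grip_width: 1.0
```

```bash
cat >> h.py <<'E'
def nestbox(y0,L):
    b=np.array([[x,y,z] for z in (.05,0) for x,y in ((0,y0+L),(-.05,y0+L),(-.05,y0),(0,y0))])
    return plateP(PL,b)[[0,1,2,3,0,4,5,1,5,6,2,6,7,3,7,4]]
def strips(f,zpl=None):
    hsv=cv2.cvtColor(f['frame'],cv2.COLOR_BGR2HSV)
    m=cv2.inRange(hsv,(12,110,100),(30,255,255)); m[:,:370]=0; m[:160]=0;m[350:]=0
    n,l,st,c=cv2.connectedComponentsWithStats(m)
    for i in range(1,n):
        if st[i,4]<40: continue
        pts=np.argwhere(l==i)[:,::-1].astype(np.float32)
        W=unproj(f,pts,0.05)[:,:2]
        r=cv2.minAreaRect((W*1e3).astype(np.float32)); print(c[i].round(1),[np.round(v,1) for v in r])
E
python3 -c "
from h import *
f=grab('side'); t=grab('top','t6')
overlay(f,[nestbox(0,.11)],(260,140,400,280),5,'s6'); overlay(t,[nestbox(0,.11)],(150,140,450,340),2.6,'t6'); strips(t)
go([.434,-.1655,.12],90)"
```

```text
[394.6 184.1] [array([ 636.9, -158.8]), array([65.9, 11.5]), np.float64(2.5)]
[425.3 224.8] [array([ 536.2, -233.8]), array([66.3, 67.1]), np.float64(89.3)]
[398.  265.8] [array([ 434.2, -165.4]), array([ 9.8, 87.6]), np.float64(89.5)]
[522.1 280.9] [array([ 399.6, -466.1]), array([109.4,  13.3]), np.float64(72.9)]
[446.5 307.4] [array([ 334.8, -282.4]), array([109.,  13.]), np.float64(72.0)]
t 10.45 p [0.5979 0.1082 0.2606] psi -7.0 d [-129.3  291.8  140.2] roll [np.float64(-97.04354801465774), np.float64(262.95645198534226)] j [  1.1  28.1 -24.6  91.7  12.8  62.8 -33.8]
```

View pics/s6.png

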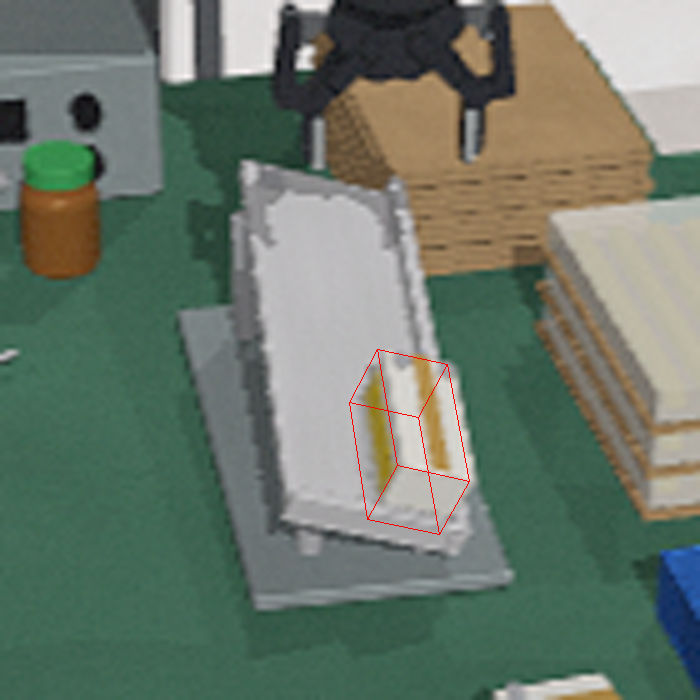

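View pics/t6.png

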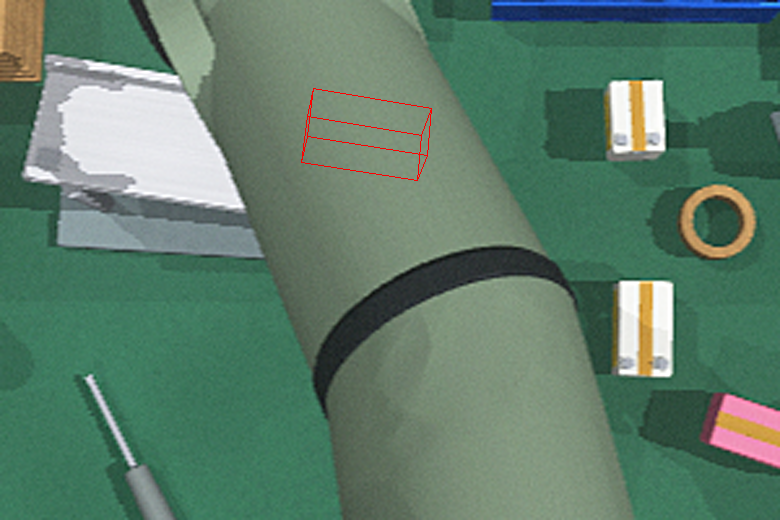

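>>> arm_command --increments '[[[-5, 12, 0], -7, 85], [[-14, 32, 0], -14, 85], [[-26, 58, 0], -21, 85], [[-38, 86, 0], -28, 85], [[-50, 114, 5], -35, 85], [[-63, 142, 10], -42, 85], [[-76, 170, 15], -49, 85], [[-88, 198, 22], -56, 85], [[-100, 226, 30], -63, 85], [[-112, 252, 40], -70, 85], [[-122, 275, 50], -77, 85], [[-129, 290, 60], -84, 85]]'

```text
time: 11.45
eef_pos: [0.432, -0.1659, 0.1981]
tcp_rot: [-0.001, 0.781, 0.624, -0.001]
force: [-0.4, -0.8, -1.0]
grip_width: 0.994
```

>>> arm_command --increments '[[[0, 0, 10], -7, 85], [[0, 0, 25], -13, 85], [[0, 0, 40], -13, 85], [[0, 0, 50], -13, 85], [[0, 0, 50], -13, 85]]'

```text
time: 11.87
eef_pos: [0.4327, -0.1635, 0.1473]
tcp_rot: [-0.002, 0.708, 0.707, -0.0]
force: [-0.5, -0.3, 0.2]
grip_width: 0.996
```

```bash
python3 -c "
from h import *
f=grab('wrist'); t=grab('top')
overlay(f,[boxpoly((.434,-.1655),np.radians(179.5),.09)],(0,0,640,480),1,'w7'); overlay(t,[nestbox(0,.11)],(150,140,450,340),2.6,'t7'); strips(t)
go([.434,-.1655,.014],89.5)"
```

```text
[394.6 184.1] [array([ 636.9, -158.8]), array([65.9, 11.5]), np.float64(2.5)]
[424.3 217. ] [array([ 553.2, -231.7]), array([32.7, 66.7]), np.float64(10.3)]
[397.5 278.6] [array([ 404.9, -165.2]), array([ 9.7, 28.9]), np.float64(89.5)]
[522.4 281. ] [array([ 399.6, -466.1]), array([109.4,  13.3]), np.float64(72.9)]
t 11.9667 p [ 0.4339 -0.1636  0.1492] psi 90.0 d [ -2.    0.2 135.2] roll [np.float64(0.4509011340785207), np.float64(360.45090113407855)] j [ 45.   26.9 -40.5 118.2  25.2  43.6  78.8]
```

View pics/w7.png

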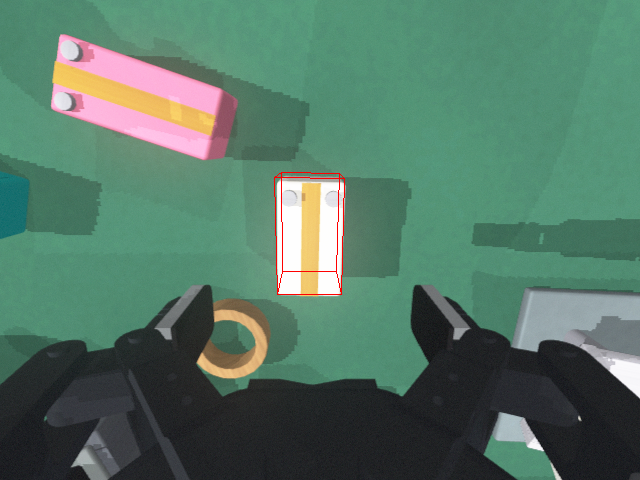

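View pics/t7.png

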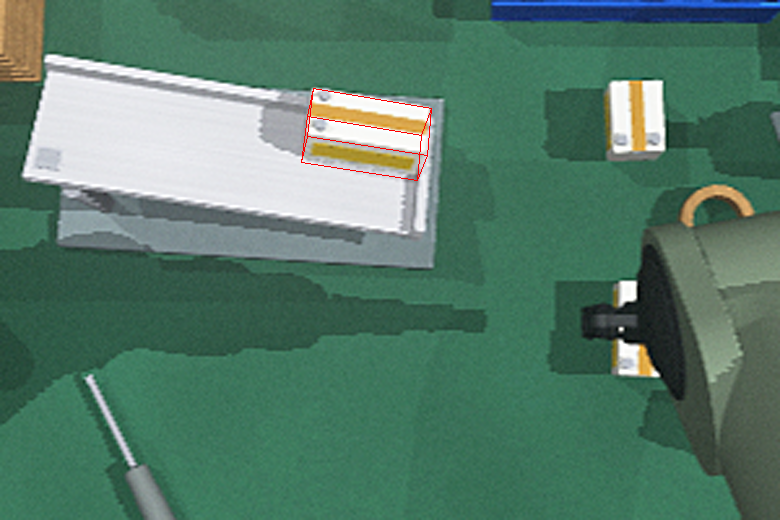

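>>> arm_command --increments '[[[-1, 0, 20], 0, 85], [[-2, 0, 45], 0, 85], [[-2, 0, 75], 0.4, 85], [[-2, 0, 102], 0.4, 85], [[-2, 0, 122], 0.4, 85], [[-2, 0, 131], 0.4, 85], [[-2, 0, 134], 0.4, 85], [[-2, 0, 134], 0.4, 30], [[-2, 0, 134], 0.4, 30], [[-2, 0, 134], 0.4, 30], [[-2, 0, 134], 0.4, 30], [[-2, 0, 134], 0.4, 30]]'

```text
time: 12.97
eef_pos: [0.4347, -0.1663, 0.0166]
tcp_rot: [0.001, 0.71, 0.704, 0.0]
force: [-2.6, 1.2, 12.5]
grip_width: 0.579
```

>>> arm_command --increments '[[[0, 0, 0], 0, 30], [[0, 0, 0], 0, 30], [[0, 0, 0], 0, 30], [[0, 0, 0], 0, 30], [[0, 0, 0], 0, 30], [[0, 0, 0], 0, 30]]'

```text
time: 13.47
eef_pos: [0.4347, -0.1663, 0.0166]
tcp_rot: [0.001, 0.71, 0.704, 0.0]
force: [-1.8, 1.1, 12.6]
grip_width: 0.578
```

```bash
python3 -c "
from h import *
p,M,s=tool(); print(p,s['grip_width'])
t,y=place(.11,.09,.012,.012,.0,.434-p[0],p[2])
print(t,y)
go(t+[0,0,.07],y-90)"
```

```text
[ 0.43465235 -0.16627382  0.01659936] 0.5776212090679461
block bottom centre [0.6091 0.2077 0.0941] row yaw 82.8
[[-0.076, 0.22, 0.046], [-0.029, 0.22, 0.063], [-0.034, 0.131, 0.079], [-0.081, 0.131, 0.062], [-0.059, 0.21, 0.0], [-0.012, 0.21, 0.017], [-0.018, 0.122, 0.033], [-0.065, 0.122, 0.016]]
[0.60901797 0.20706281 0.11069378] 82.80373693001572
t 13.4667 p [ 0.4347 -0.1663  0.0166] psi 89.5 d [ 374.6  171.6 -164.1] roll [np.float64(96.72674461205459), np.float64(456.7267446120546)] j [ 35.1  39.6 -28.1 122.2  40.6  27.5  65. ]
```

>>> arm_command --increments '[[[0, 0, -10], 0, 30], [[0, 0, -30], 0, 30], [[0, 0, -60], 0, 30], [[0, 0, -95], 0, 30], [[5, 2, -130], 2, 30], [[15, 7, -160], 6, 30], [[32, 15, -185], 11, 30], [[54, 25, -200], 16, 30], [[78, 36, -208], 21, 30], [[102, 47, -212], 26, 30], [[126, 58, -214], 31, 30], [[150, 69, -214], 36, 30]]'

```text
time: 14.47
eef_pos: [0.5043, -0.0152, 0.2311]
tcp_rot: [0.0, 0.894, 0.449, 0.001]
force: [0.7, -1.2, -2.4]
grip_width: 0.573
```

```bash
python3 -c "
from h import *
go([.609,.207,.1407],82.8-90)"
```

```text
t 14.4667 p [ 0.5043 -0.0152  0.2311] psi 53.3 d [240.7 -48.9  90.5] roll [np.float64(60.517096342177595), np.float64(420.5170963421776)] j [ 24.1  22.4 -37.4 108.2  16.5  54.7  32.4]
```

>>> arm_command --increments '[[[24, -5, 0], 5, 30], [[48, -10, 0], 11, 30], [[72, -15, 0], 17, 30], [[96, -20, 0], 23, 30], [[120, -25, 0], 29, 30], [[144, -30, 2], 35, 30], [[167, -34, 6], 41, 30], [[189, -38, 12], 47, 30], [[209, -42, 22], 52, 30], [[225, -46, 32], 56, 30], [[236, -48, 42], 59, 30], [[240, -49, 48], 60.3, 30]]'

```text
time: 15.47
eef_pos: [0.6067, 0.2078, 0.1814]
tcp_rot: [-0.001, 0.998, -0.059, -0.001]
force: [-0.6, -0.4, -2.4]
grip_width: 0.58
```

>>> arm_command --increments '[[[0, 0, 10], 0, 30], [[0, 0, 18], 0, 30], [[0, 0, 18], 0, 30], [[0, 0, 18], 0, 30]]'

```text
time: 15.8
eef_pos: [0.607, 0.2049, 0.1634]
tcp_rot: [0.0, 0.998, -0.059, -0.0]
force: [0.8, -0.4, -2.3]
grip_width: 0.577
```

```bash
python3 -c "
from h import *
f=grab('wrist','w8'); t=grab('side')
overlay(t,[nestbox(0,.11),nestbox(.11,.09)],(260,140,400,280),5,'s8')
go([.609,.207,.1107],82.8-90)"
```

```text
t 15.9 p [0.6075 0.2052 0.164 ] psi -6.8 d [ 1.3 -1.9 53.3] roll [np.float64(0.4452733276837648), np.float64(360.44527332768376)] j [ -9.9  36.7 -21.6  91.8  15.7  54.4 -43.5]
```

View pics/s8.png

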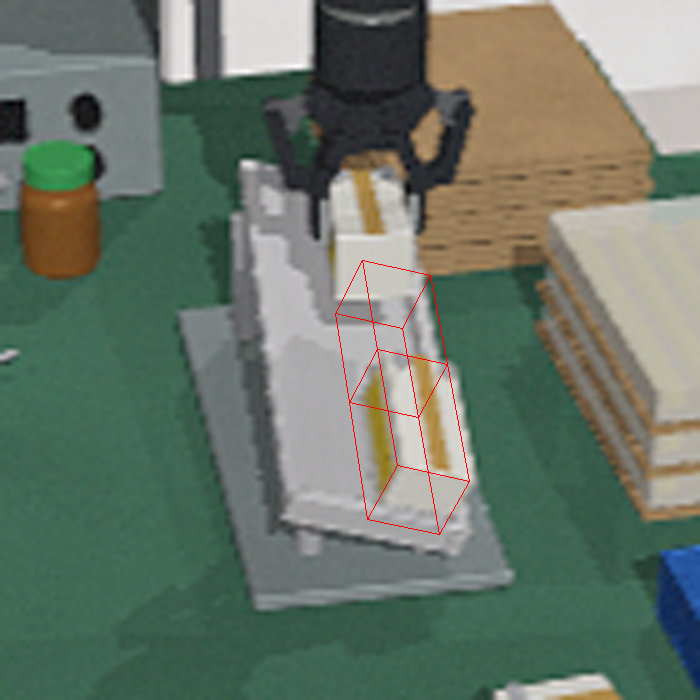

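View pics/w8.png

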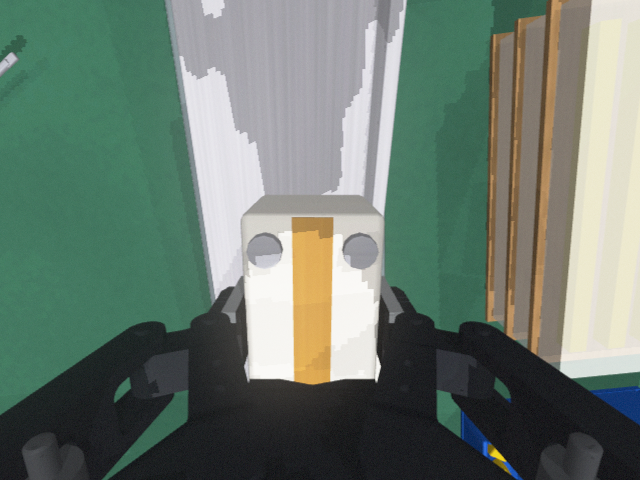

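>>> arm_command --increments '[[[1, -2, 8], 0.4, 30], [[1, -2, 18], 0.4, 30], [[1, -2, 29], 0.4, 30], [[1, -2, 38], 0.4, 30], [[1, -2, 44], 0.4, 30], [[1, -2, 47], 0.4, 30], [[1, -2, 49], 0.4, 30], [[1, -2, 50], 0.4, 30], [[1, -2, 51], 0.4, 30], [[1, -2, 52], 0.4, 30], [[1, -2, 52], 0.4, 30]]'

```text
time: 16.82
eef_pos: [0.6086, 0.2076, 0.1114]
tcp_rot: [-0.0, 0.998, -0.062, 0.0]
force: [0.3, 0.7, -2.9]
grip_width: 0.575
```

>>> arm_command --increments '[[[0, 0, 1], 0, 30], [[0, 0, 1], 0, 30]]'

```text
time: 16.98
eef_pos: [0.6089, 0.2076, 0.1106]
tcp_rot: [-0.0, 0.998, -0.062, 0.0]
force: [1.7, -0.6, 0.6]
grip_width: 0.573
```

Contact at the predicted height. Release.

>>> arm_command --increments '[[[0, 0, 0], 0, 54], [[0, 0, 0], 0, 57], [[0, 0, 0], 0, 60], [[0, 0, 0], 0, 64], [[0, 0, 0], 0, 68], [[0, 0, 0], 0, 72], [[0, 0, 0], 0, 76], [[0, 0, 0], 0, 80], [[0, 0, 0], 0, 85], [[0, 0, 0], 0, 85], [[0, 0, 0], 0, 85]]'

```text
time: 17.9
eef_pos: [0.6085, 0.2076, 0.1103]
tcp_rot: [0.0, 0.998, -0.062, -0.0]
force: [-0.5, -0.4, -0.2]
grip_width: 0.994
```

```bash
python3 -c "
from h import *
f=grab('wrist','w9'); t=grab('side')
overlay(t,[nestbox(0,.11),nestbox(.11,.09)],(260,140,400,280),5,'s9')"
```

```text
(no output)
```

View pics/s9.png

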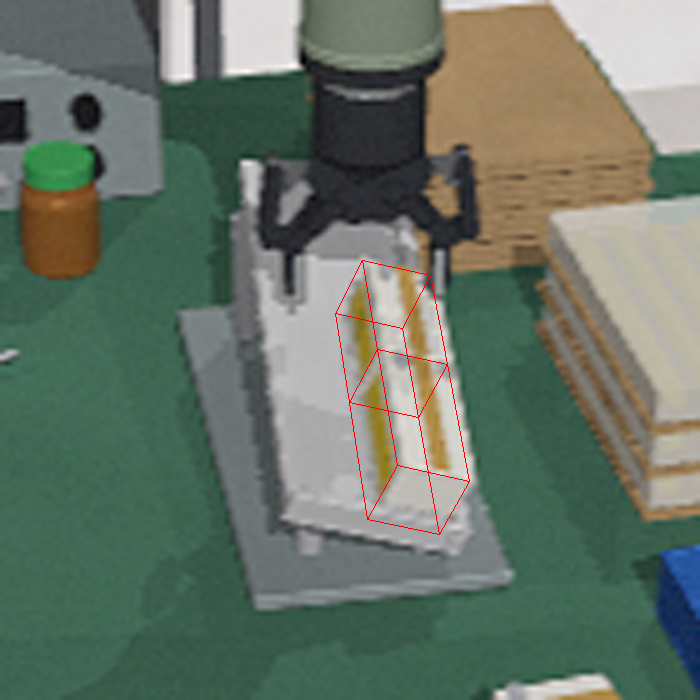

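View pics/w9.png

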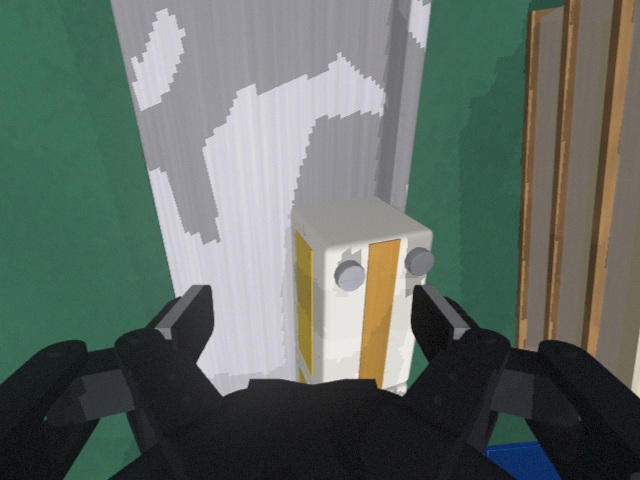

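>>> arm_command --increments '[[[0, 0, -6], 0, 85], [[0, 0, -16], 0, 85], [[0, 0, -30], 0, 85], [[0, 0, -50], 0, 85], [[0, 0, -75], 0, 85], [[0, 0, -100], 0, 85], [[0, 0, -125], 0, 85], [[0, 0, -140], 0, 85], [[0, 0, -150], 0, 85]]'

```text
time: 18.75
eef_pos: [0.609, 0.2078, 0.2634]
tcp_rot: [-0.001, 0.998, -0.062, 0.001]
force: [0.2, -0.3, 0.0]
grip_width: 0.994
```

```bash
python3 -c "
from h import *
t=grab('top'); strips(t)
go([.637,-.159,.16],91.5)"
```

```text
[394.6 184.1] [array([ 636.9, -158.8]), array([65.9, 11.5]), np.float64(2.5)]
[425.4 224.9] [array([ 536.2, -233.8]), array([66.3, 66.9]), np.float64(89.3)]
[522.1 280.9] [array([ 399.6, -466.1]), array([109.4,  13.3]), np.float64(72.9)]
[446.6 307.5] [array([ 334.8, -282.6]), array([109.5,  13. ]), np.float64(72.0)]
t 18.8 p [0.6093 0.208  0.2643] psi -7.1 d [ 72.8 360.9 103.8] roll [np.float64(-98.64796943920811), np.float64(261.3520305607919)] j [ -9.3  31.2 -22.8  85.8  12.8  65.4 -41.6]
```

>>> arm_command --increments '[[[3, 15, 0], -7, 85], [[8, 42, 0], -14, 85], [[15, 75, 0], -21, 85], [[22, 110, 0], -28, 85], [[29, 145, 0], -35, 85], [[36, 180, 5], -42, 85], [[43, 215, 10], -49, 85], [[50, 250, 18], -56, 85], [[57, 285, 28], -63, 85], [[64, 318, 40], -70, 85], [[70, 345, 55], -77, 85], [[73, 359, 70], -84, 85]]'

```text
time: 19.8
eef_pos: [0.6358, -0.1622, 0.1889]
tcp_rot: [0.0, 0.783, 0.622, -0.001]
force: [0.7, -0.6, -0.3]
grip_width: 0.992
```

>>> arm_command --increments '[[[0, 0, 12], -7, 85], [[0, 0, 24], -14, 85], [[0, 0, 34], -14.5, 85], [[0, 0, 40], -14.5, 85], [[0, 0, 40], -14.5, 85]]'

```text
time: 20.22
eef_pos: [0.6356, -0.1575, 0.1489]
tcp_rot: [-0.001, 0.7, 0.714, -0.001]
force: [-0.5, -0.0, 0.1]
grip_width: 0.994
```

```bash
python3 -c "
from h import *
f=grab('wrist'); t=grab('top')
overlay(f,[boxpoly((.637,-.159),np.radians(181.5),.07)],(0,0,640,480),1,'w10'); overlay(t,[nestbox(0,.11),nestbox(.11,.09)],(150,140,450,340),2.6,'t10'); strips(t)
go([.637,-.159,.014],91.5)"
```

```text
[394.7 186.5] [array([ 631.8, -159.1]), array([55.6, 11.5]), np.float64(2.5)]
[425.6 224.8] [array([ 536.2, -233.8]), array([66.3, 67.1]), np.float64(89.3)]
[446.8 307.5] [array([ 334.7, -282.8]), array([109.5,  13. ]), np.float64(72.0)]
t 20.3167 p [ 0.6365 -0.1574  0.1506] psi 91.2 d [ -1.6   0.5 136.6] roll [np.float64(-0.2719516348838624), np.float64(359.72804836511614)] j [ 33.5  42.7 -39.9  89.3  30.4  59.3  76.4]
```

View pics/w10.png

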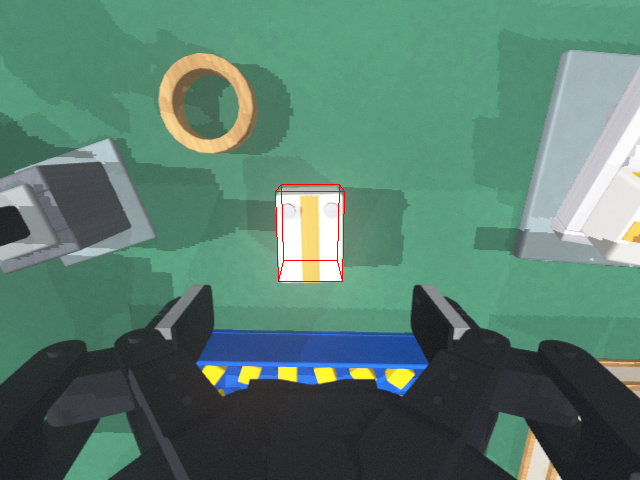

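View pics/t10.png

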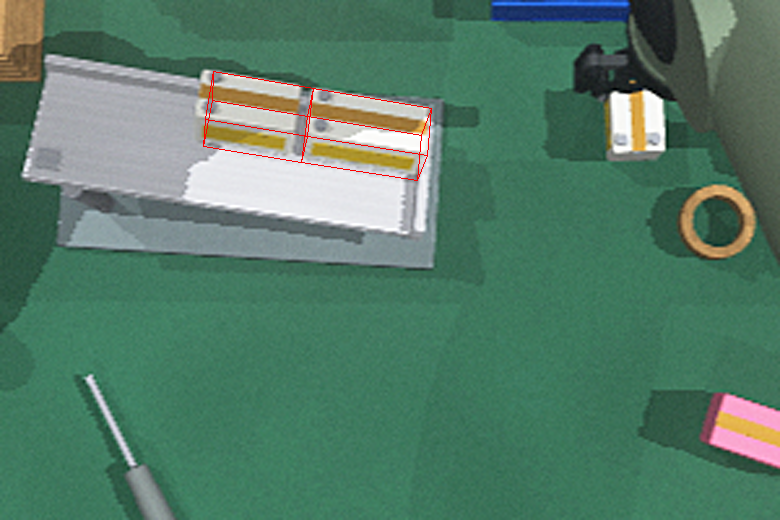

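```bash
python3 -c "
from h import *
t=grab('top'); s=grab('side')
overlay(t,[],(200,150,330,240),6,'t11'); overlay(s,[nestbox(0,.11),nestbox(.11,.09)],(290,160,400,260),6,'s11')"
```

```text
(no output)
```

View pics/t11.png

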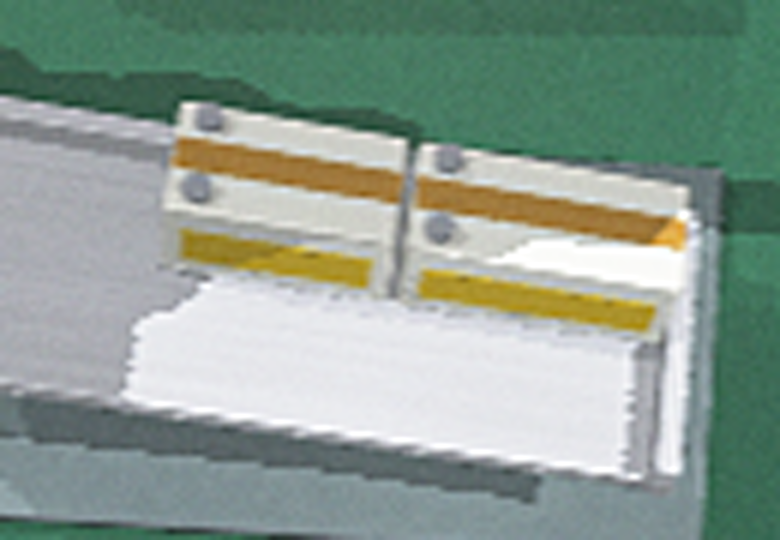

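View pics/s11.png

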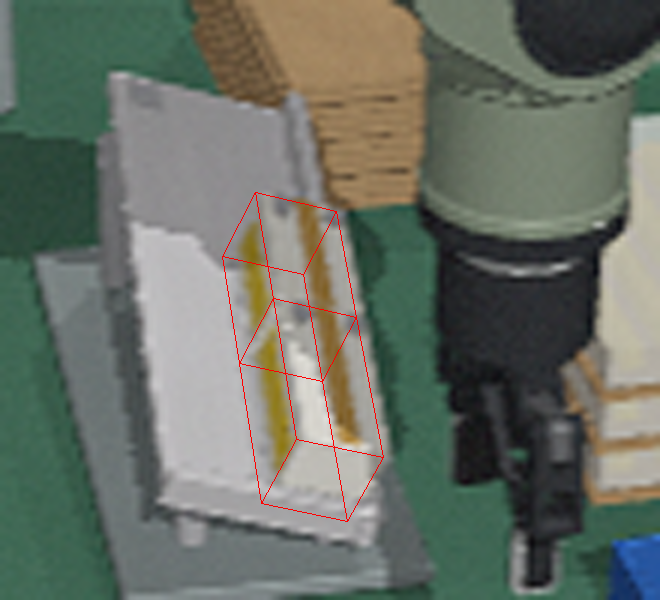

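>>> arm_command --increments '[[[-1, 0, 20], 0, 85], [[-2, 0, 45], 0, 85], [[-2, 0, 75], 0, 85], [[-2, 0, 102], 0, 85], [[-2, 0, 122], 0, 85], [[-2, 0, 131], 0, 85], [[-2, 0, 135], 0, 85], [[-2, 0, 135], 0, 30], [[-2, 0, 135], 0, 30], [[-2, 0, 135], 0, 30], [[-2, 0, 135], 0, 30], [[-2, 0, 135], 0, 30]]'

```text
time: 21.42
eef_pos: [0.6373, -0.1599, 0.017]
tcp_rot: [0.001, 0.699, 0.715, 0.001]
force: [-1.0, -0.6, 8.3]
grip_width: 0.575
```

>>> arm_command --increments '[[[0, 0, 0], 0, 30], [[0, 0, 0], 0, 30], [[0, 0, 0], 0, 30], [[0, 0, 0], 0, 30], [[0, 0, 0], 0, 30]]'

```text
time: 21.83
eef_pos: [0.6373, -0.1599, 0.017]
tcp_rot: [0.001, 0.699, 0.715, 0.001]
force: [-1.1, 0.2, 7.3]
grip_width: 0.573
```

```bash
python3 -c "
from h import *
p,M,s=tool(); print(p,s['grip_width'],s['force'])
t,y=place(.20,.07,.012,.012,.0,.637-p[0],p[2])
print(t,y)
go(t+[0,0,.03],y-90)
t=grab('top'); overlay(t,[nestbox(0,.11),nestbox(.11,.09)],(200,150,330,240),6,'t12')"
```

```text
[ 0.63726149 -0.15987455  0.01695596] 0.5729422761326007 [-1.11162922  0.15112253  7.26828639]
block bottom centre [0.619  0.2862 0.1073] row yaw 82.8
[[-0.076, 0.29, 0.046], [-0.029, 0.29, 0.063], [-0.033, 0.221, 0.076], [-0.08, 0.221, 0.059], [-0.059, 0.281, 0.0], [-0.012, 0.281, 0.017], [-0.016, 0.212, 0.029], [-0.063, 0.212, 0.012]]
[0.61897679 0.28593635 0.12422741] 82.80373693001572
t 21.8333 p [ 0.6373 -0.1599  0.017 ] psi 91.3 d [ 446.    -7.5 -137.5] roll [np.float64(98.53989131203616), np.float64(458.53989131203616)] j [ 30.6  52.1 -34.7  92.5  37.6  47.4  71.5]
```

View pics/t12.png

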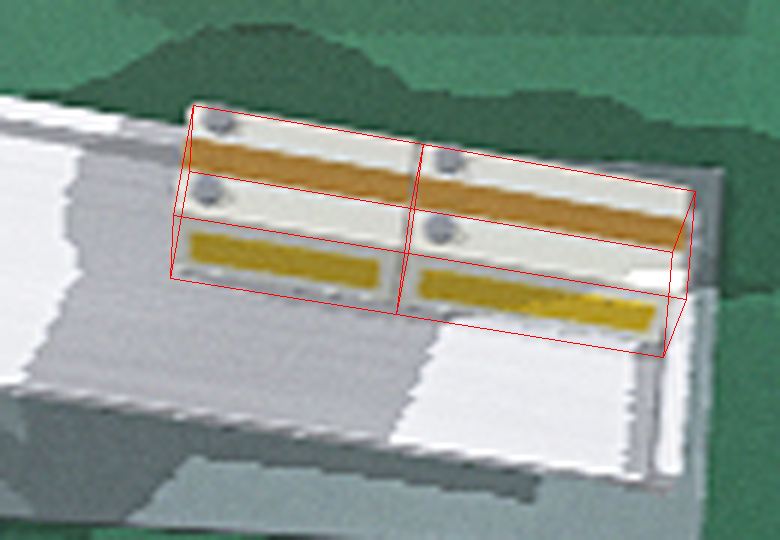

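>>> arm_command --increments '[[[0, 0, -10], 0, 30], [[0, 0, -30], 0, 30], [[0, 0, -60], 0, 30], [[0, 0, -95], 0, 30], [[6, 0, -130], 2, 30], [[18, 0, -160], 6, 30], [[40, 0, -185], 11, 30], [[66, -1, -200], 16, 30], [[94, -2, -210], 22, 30], [[122, -2, -216], 28, 30], [[150, -2, -218], 34, 30], [[178, -3, -218], 40, 30]]'

```text
time: 22.88
eef_pos: [0.6291, 0.0196, 0.2354]
tcp_rot: [0.0, 0.902, 0.431, 0.001]
force: [0.6, 0.5, -1.3]
grip_width: 0.573
```

```bash
python3 -c "
from h import *
go([.619,.2859,.1542],82.8-90)"
```

```text
t 22.8833 p [0.6291 0.0196 0.2354] psi 51.1 d [ 200.6 -175.4   81.2] roll [np.float64(58.261072455385005), np.float64(418.26107245538503)] j [ 15.2  33.3 -34.1  89.6  20.2  63.3  27.4]
```

>>> arm_command --increments '[[[19, -17, 0], 5, 30], [[40, -35, 0], 11, 30], [[61, -53, 0], 17, 30], [[82, -72, 0], 23, 30], [[103, -90, 0], 29, 30], [[124, -108, 2], 35, 30], [[144, -126, 6], 41, 30], [[162, -142, 12], 46, 30], [[178, -156, 22], 51, 30], [[190, -166, 32], 55, 30], [[197, -172, 42], 57, 30], [[200, -175, 50], 58.2, 30]]'

```text
time: 23.88
eef_pos: [0.6164, 0.286, 0.1837]
tcp_rot: [-0.001, 0.998, -0.06, -0.0]
force: [-0.4, -0.2, -2.5]
grip_width: 0.574
```

>>> arm_command --increments '[[[0, 0, 10], 0, 30], [[0, 0, 10], 0, 30], [[0, 0, 10], 0, 30]]'

```text
time: 24.13
eef_pos: [0.6173, 0.283, 0.1735]
tcp_rot: [0.0, 0.998, -0.059, -0.0]
force: [0.4, -0.3, -1.1]
grip_width: 0.574
```

```bash
python3 -c "
from h import *
f=grab('wrist','w13'); t=grab('side')
overlay(t,[nestbox(0,.11),nestbox(.11,.09),nestbox(.2,.07)],(260,140,400,280),5,'s13')
go([.619,.286,.1242],82.8-90)"
```

```text
t 24.2333 p [0.6178 0.2831 0.1742] psi -6.9 d [ 0.8 -3.  50. ] roll [np.float64(0.3424081337283553), np.float64(360.3424081337283)] j [-17.2  39.3 -20.2  84.9  14.9  58.4 -47.9]
```

View pics/s13.png

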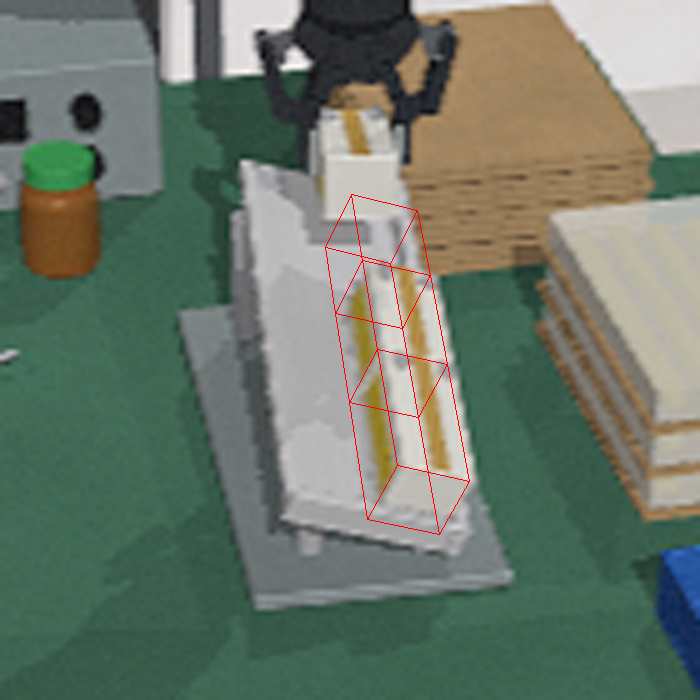

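View pics/w13.png

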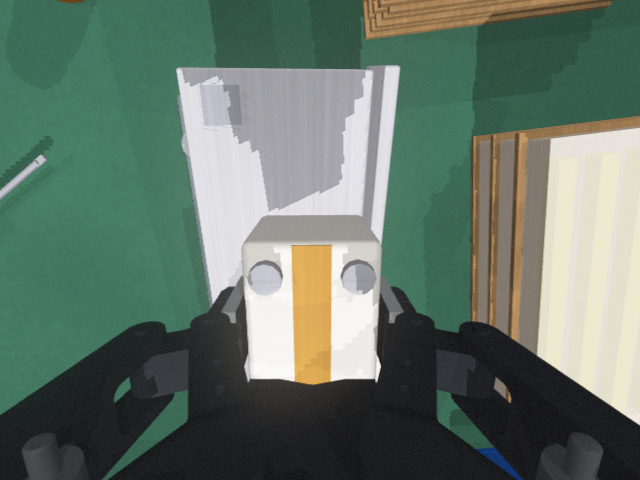

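>>> arm_command --increments '[[[1, -3, 7], 0.3, 30], [[1, -3, 16], 0.3, 30], [[1, -3, 27], 0.3, 30], [[1, -3, 36], 0.3, 30], [[1, -3, 42], 0.3, 30], [[1, -3, 45], 0.3, 30], [[1, -3, 47], 0.3, 30], [[1, -3, 48], 0.3, 30], [[1, -3, 49], 0.3, 30], [[1, -3, 49], 0.3, 30]]'

```text
time: 25.07
eef_pos: [0.6189, 0.2866, 0.1246]
tcp_rot: [-0.0, 0.998, -0.062, 0.0]
force: [0.6, -1.5, -1.7]
grip_width: 0.578
```

>>> arm_command --increments '[[[0, 0, 1], 0, 30], [[0, 0, 1], 0, 30]]'

```text
time: 25.23
eef_pos: [0.6193, 0.2866, 0.1239]
tcp_rot: [-0.0, 0.998, -0.062, 0.001]
force: [2.2, -0.6, 2.5]
grip_width: 0.575
```

>>> arm_command --increments '[[[0, 0, 0], 0, 54], [[0, 0, 0], 0, 57], [[0, 0, 0], 0, 60], [[0, 0, 0], 0, 64], [[0, 0, 0], 0, 68], [[0, 0, 0], 0, 72], [[0, 0, 0], 0, 76], [[0, 0, 0], 0, 80], [[0, 0, 0], 0, 85], [[0, 0, 0], 0, 85], [[0, 0, 0], 0, 85]]'

```text
time: 26.15
eef_pos: [0.6187, 0.2865, 0.1233]
tcp_rot: [0.0, 0.998, -0.062, 0.0]
force: [0.6, 0.9, -0.7]
grip_width: 0.995
```

>>> arm_command --increments '[[[0, 0, -6], 0, 85], [[0, 0, -16], 0, 85], [[0, 0, -30], 0, 85], [[0, 0, -50], 0, 85], [[0, 0, -75], 0, 85], [[0, 0, -100], 0, 85], [[0, 0, -120], 0, 85], [[0, 0, -130], 0, 85]]'

```text
time: 26.82
eef_pos: [0.6194, 0.2871, 0.2578]
tcp_rot: [-0.001, 0.998, -0.062, 0.002]
force: [-0.7, -0.3, -0.3]
grip_width: 0.991
```

```bash
python3 -c "
from h import *
f=grab('wrist','w14'); t=grab('side')
overlay(t,[nestbox(0,.11),nestbox(.11,.09),nestbox(.2,.07)],(260,140,400,280),5,'s14')
overlay(t,[],(330,270,430,360),7,'st14')
t=grab('top'); overlay(t,[],(430,160,510,220),9,'st14t')
"
```

```text
(no output)
```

View pics/s14.png

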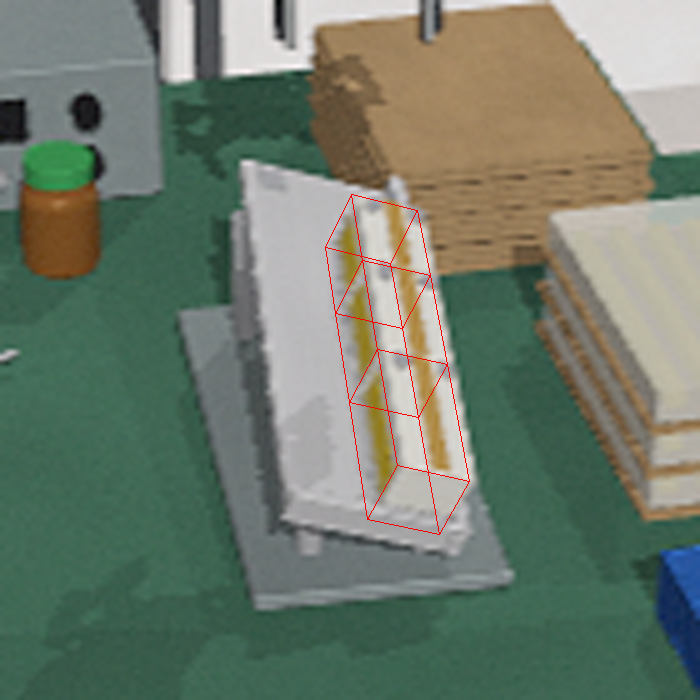

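View pics/st14.png

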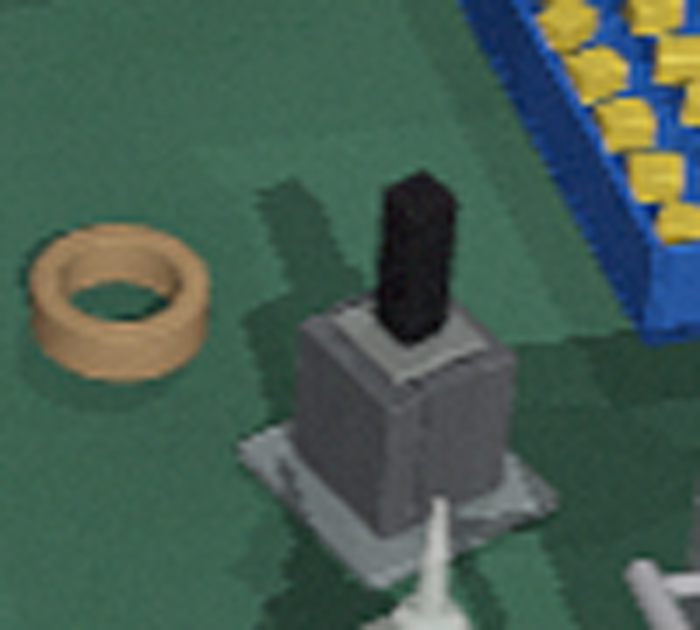

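View pics/st14t.png

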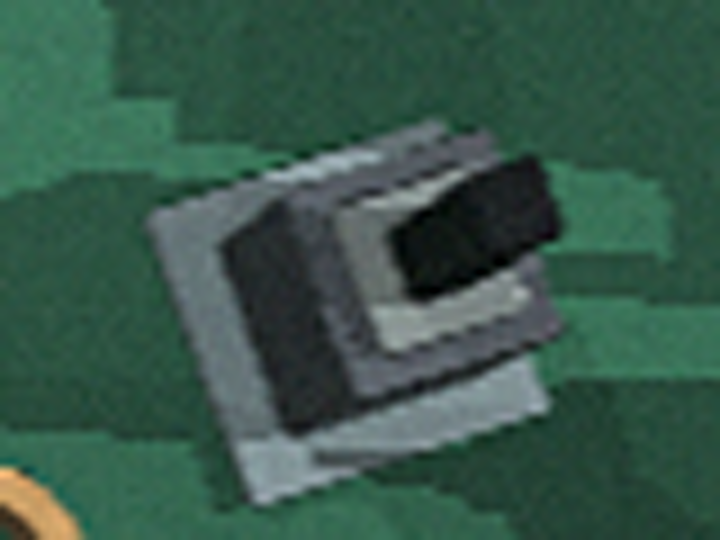

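```bash
cat > st.py <<'E'
from h import *
t=grab('top'); s=grab('side')
def sq(c,yaw,w,z):
    a=yaw+np.radians([45,135,225,315]); return np.c_[c[0]+w/2**.5*np.cos(a),c[1]+w/2**.5*np.sin(a),np.full(4,z)]
Tf=np.array([[446.7,183.9],[458.7,215.8],[491.1,205],[478.9,173.5]]); Tt=np.array([[461.9,181.7],[470,203.9],[492.5,196.1],[484.4,174.7]])
Sf=np.array([[364.3,334.3],[384,353.6],[409.3,341.4]]); St=np.array([[372.9,316.4],[385.4,327.9],[403.9,320.7]])
def near(P,Q): return np.concatenate([P[np.argmin(((P-q)**2).sum(1))]-q for q in Q])
def res(p):
    F=sq(p,p[2],.09,.008); U=sq(p,p[2],.06,.075)
    return np.r_[near(proj(t,F),Tf),near(proj(t,U),Tt),near(proj(s,F),Sf),near(proj(s,U),St)]
c0=unproj(t,Tf.mean(0),.008)[0]
r=least_squares(res,[c0[0],c0[1],np.radians(17)],loss='soft_l1'); p=r.x; print(p,np.degrees(p[2]),r.fun.round(1))
cl=lambda P:np.vstack([P,P[:1]])
po=[cl(sq(p,p[2],.09,.008)),cl(sq(p,p[2],.06,.075)),cl(sq(p,p[2],.042,.081)),cl(sq(p,p[2],.022,.081)),cl(sq(p,p[2],.022,.147))]
overlay(t,po,(430,160,510,220),9,'so_t'); overlay(s,po,(330,270,430,360),7,'so_s')
E
python3 st.py
```

```text
[ 0.62130122 -0.35557751  0.34081707] 19.52737955483494 [-0.2 -0.7  0.2  0.2  0.8 -0.4  0.3 -1.6 -0.4 -0.6  0.4  0.3  1.1  0.
  0.3 -1.6 -1.7 -1.1 -1.4 -0.5 -0.1 -1.  -1.4 -0.5 -0.2  0.9 -0.5 -0.1]
```

View pics/so_t.png

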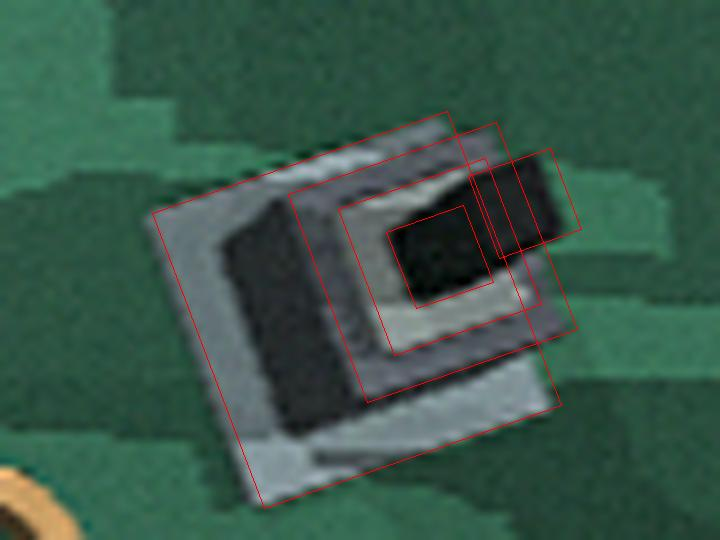

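View pics/so_s.png

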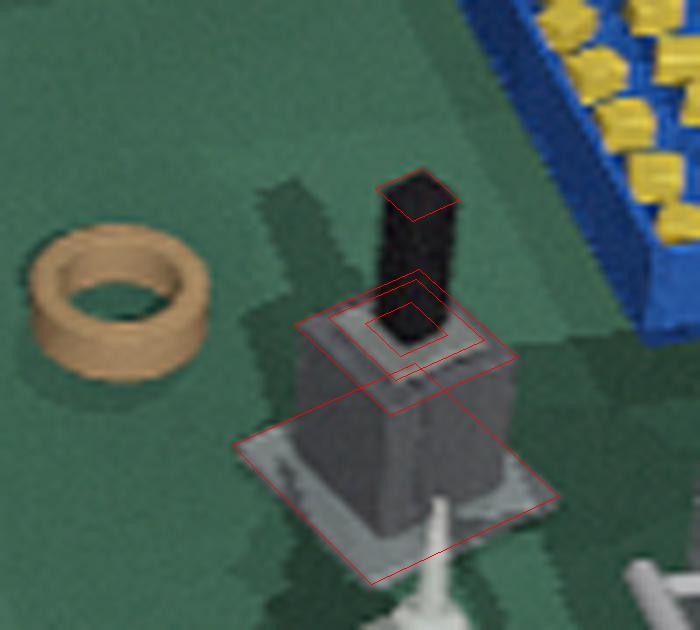

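```bash
python3 -c "
from h import *
go([.621,-.355,.19],19.5)"
```

```text
t 27.0667 p [0.6183 0.2862 0.2524] psi -7.1 d [ 82.4 635.9  62.8] roll [np.float64(-26.633157067526867), np.float64(333.3668429324731)] j [-17.1  35.4 -20.9  80.   13.   67.1 -46.7]
```

>>> arm_command --increments '[[[1, 8, 0], -1, 85], [[3, 25, 0], -2, 85], [[6, 50, 0], -4, 85], [[10, 80, 0], -6, 85], [[15, 112, 0], -8, 85], [[19, 145, 0], -10, 85], [[23, 178, 0], -12, 85], [[27, 211, 0], -14, 85], [[32, 244, 0], -16, 85], [[36, 277, 0], -18, 85], [[40, 310, 0], -20, 85], [[44, 340, 0], -22, 85]]'

```text
time: 28.07
eef_pos: [0.6193, -0.0585, 0.2521]
tcp_rot: [-0.0, 0.992, 0.13, -0.001]
force: [0.2, -0.5, 1.1]
grip_width: 0.992
```

```bash
python3 -c "
from h import *
t=grab('top'); overlay(t,[nestbox(0,.11),nestbox(.11,.09),nestbox(.2,.07)],(200,150,330,240),6,'t15')
go([.621,-.355,.19],19.5)"
```

```text
t 28.1167 p [ 0.6192 -0.0656  0.2518] psi 14.7 d [-71.7 280.2  62.8] roll [np.float64(-4.768146452683112), np.float64(355.23185354731686)] j [ 16.6  30.1 -24.1  89.7  13.5  63.2   4. ]
```

View pics/t15.png

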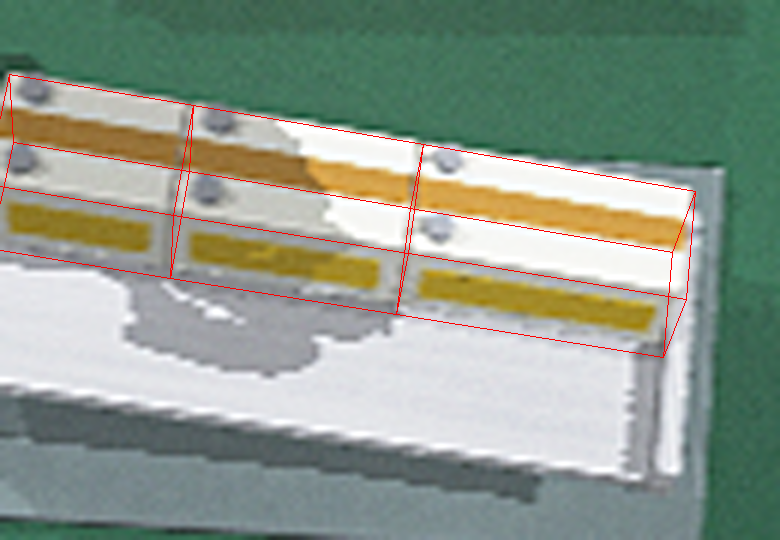

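>>> arm_command --increments '[[[-7, 27, 0], -1, 85], [[-15, 57, 0], -2, 85], [[-23, 88, 0], -3, 85], [[-30, 119, 0], -4, 85], [[-38, 150, 0], -4.8, 85], [[-46, 180, 0], -4.8, 85], [[-54, 210, 0], -4.8, 85], [[-61, 237, 4], -4.8, 85], [[-66, 258, 12], -4.8, 85], [[-70, 273, 22], -4.8, 85], [[-72, 280, 32], -4.8, 85], [[-72, 280, 40], -4.8, 85]]'

```text
time: 29.12
eef_pos: [0.6215, -0.3462, 0.2109]
tcp_rot: [-0.001, 0.985, 0.17, -0.001]
force: [0.9, 0.4, 0.6]
grip_width: 0.997
```

>>> arm_command --increments '[[[0, 0, 0], 0, 85], [[0, 0, 0], 0, 85]]'

```text
time: 29.28
eef_pos: [0.6226, -0.3434, 0.2128]
tcp_rot: [-0.001, 0.985, 0.172, -0.0]
force: [-0.0, -0.3, 1.0]
grip_width: 0.998
```

```bash
python3 -c "
from h import *
t=grab('top'); overlay(t,[nestbox(0,.11),nestbox(.11,.09),nestbox(.2,.07)],(180,140,330,240),5.2,'t16')
w=grab('wrist')
import st
p=st.p
overlay(w,st.po,(0,0,640,480),1,'w16')
go([.621,-.355,.097],19.5)"
```

```text
[ 0.62130122 -0.35557751  0.34081707] 19.52737955483494 [-0.2 -0.7  0.2  0.2  0.8 -0.4  0.3 -1.6 -0.4 -0.6  0.4  0.3  1.1  0.
  0.3 -1.6 -1.7 -1.1 -1.4 -0.5 -0.1 -1.  -1.4 -0.5 -0.2  0.9 -0.5 -0.1]
t 29.4833 p [ 0.6228 -0.3446  0.2141] psi 19.7 d [ -5.3   9.1 117.1] roll [np.float64(0.21996688105360818), np.float64(360.2199668810536)] j [ 36.7  40.3 -21.8  76.9  15.3  65.6  33. ]
```

View pics/w16.png

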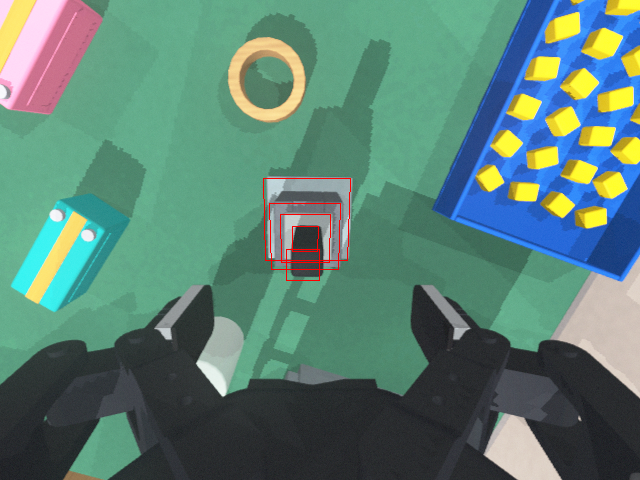

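View pics/t16.png

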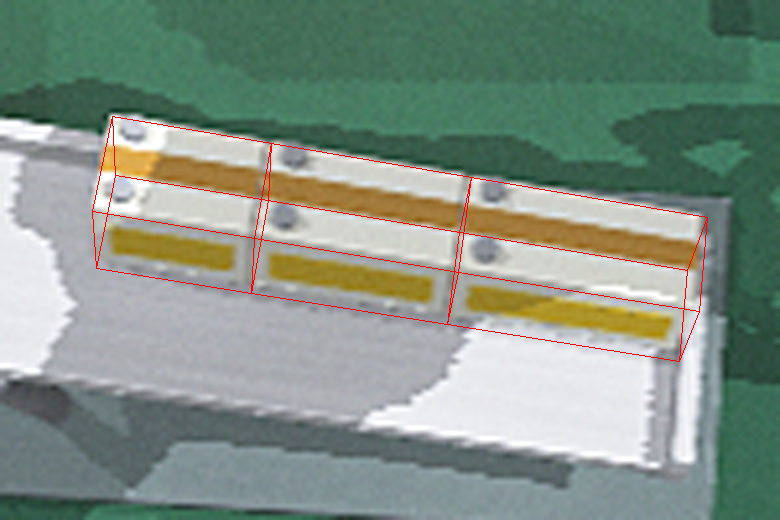

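>>> arm_command --increments '[[[-2, 3, 15], 0, 85], [[-4, 6, 30], 0, 85], [[-4, 8, 45], 0, 85], [[-4, 8.5, 57], 0, 85], [[-4, 8.5, 65], 0, 85], [[-4, 8.5, 68], 0, 85], [[-4, 8.5, 68], 0, 85], [[-4, 8.5, 68], 0, 85]]'

```text
time: 30.15
eef_pos: [0.6217, -0.3546, 0.1458]
tcp_rot: [0.0, 0.985, 0.171, 0.0]
force: [-0.2, -0.7, 0.6]
grip_width: 0.996
```

```bash
python3 -c "
from h import *
t=grab('top'); print(unproj(t,[[536,218]],0.0))
s=grab('side'); overlay(s,[],(310,250,430,360),6,'s17'); grab('wrist','w17')
go([.622,-.3545,.097],19.5)"
```

```text
[[ 0.5610454  -0.52803396  0.        ]]
t 30.3 p [ 0.6217 -0.3549  0.1461] psi 19.7 d [ 0.3 -0.3 49.1] roll [np.float64(0.15961574752256524), np.float64(360.1596157475226)] j [ 37.   44.4 -20.9  79.6  16.9  59.1  32.5]
```

View pics/s17.png

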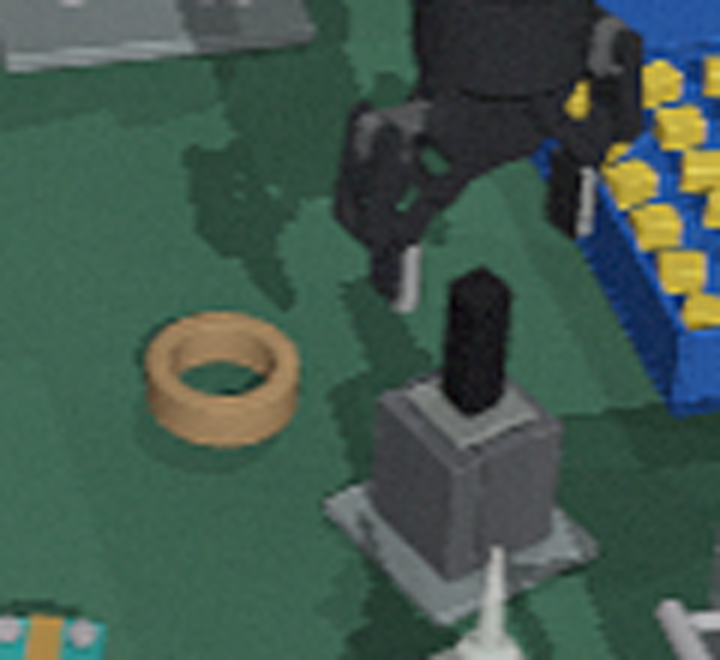

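View pics/w17.png

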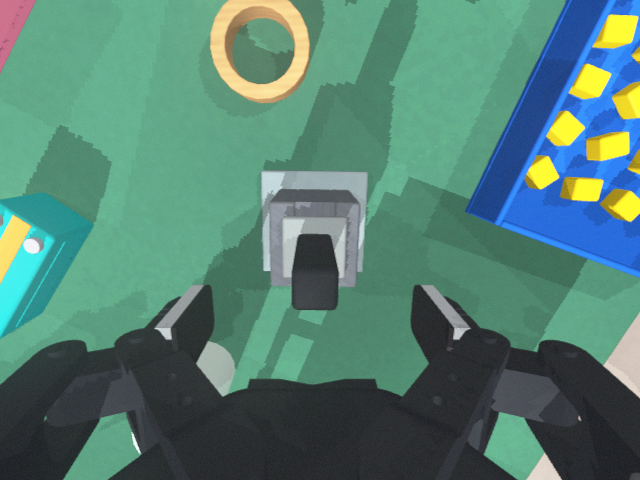

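```bash
python3 -c "
from h import *
f=grab('wrist'); p,M,s=tool()
print(proj(f,[p,p+[0,0,.013],[.622,-.3545,.147],[.622,-.3545,.081]]))
overlay(f,[],(250,200,380,330),6,'w18')"
```

```text
[[310.36876501 292.46339767]
 [310.26354725 305.45139767]
 [311.40132781 292.92873456]
 [311.44543812 249.79202085]]
```

View pics/w18.png

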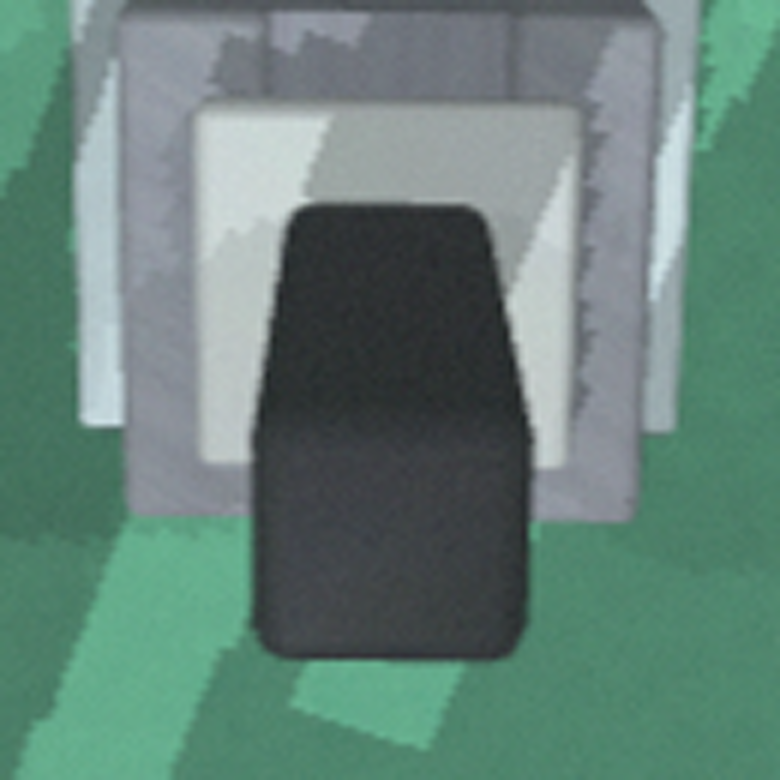

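>>> arm_command --increments '[[[1, 0, 10], 0, 85], [[1.5, 0, 22], 0, 85], [[1.5, 0, 34], 0, 85], [[1.5, 0, 42], 0, 85], [[1.5, 0, 46], 0, 70], [[1.5, 0, 47], 0, 60], [[1.5, 0, 47], 0, 50], [[1.5, 0, 47], 0, 40], [[1.5, 0, 47], 0, 30], [[1.5, 0, 47], 0, 20], [[1.5, 0, 47], 0, 10], [[1.5, 0, 47], 0, 5]]'

```text
time: 31.35
eef_pos: [0.6232, -0.3544, 0.099]
tcp_rot: [0.0, 0.985, 0.171, 0.0]
force: [-0.6, 0.9, 6.0]
grip_width: 0.248
```

>>> arm_command --increments '[[[0, 0, 0], 0, 5], [[0, 0, 0], 0, 5], [[0, 0, 0], 0, 5], [[0, 0, 0], 0, 5], [[0, 0, 0], 0, 5]]'

```text
time: 31.77
eef_pos: [0.6231, -0.3544, 0.099]
tcp_rot: [0.0, 0.985, 0.171, 0.0]
force: [-1.1, 0.1, 6.1]
grip_width: 0.253
```

```bash
python3 -c "
from h import *
s=grab('side'); overlay(s,[],(310,250,430,360),6,'s19'); grab('wrist','w19')
go([.622,-.3545,.097],19.5)"
```

```text
t 31.8667 p [ 0.6231 -0.3545  0.099 ] psi 19.7 d [-1.1 -0.3  2. ] roll [np.float64(0.1539203167289429), np.float64(360.15392031672894)] j [ 36.6  47.4 -20.2  81.   18.1  54.7  31.6]
```

View pics/s19.png

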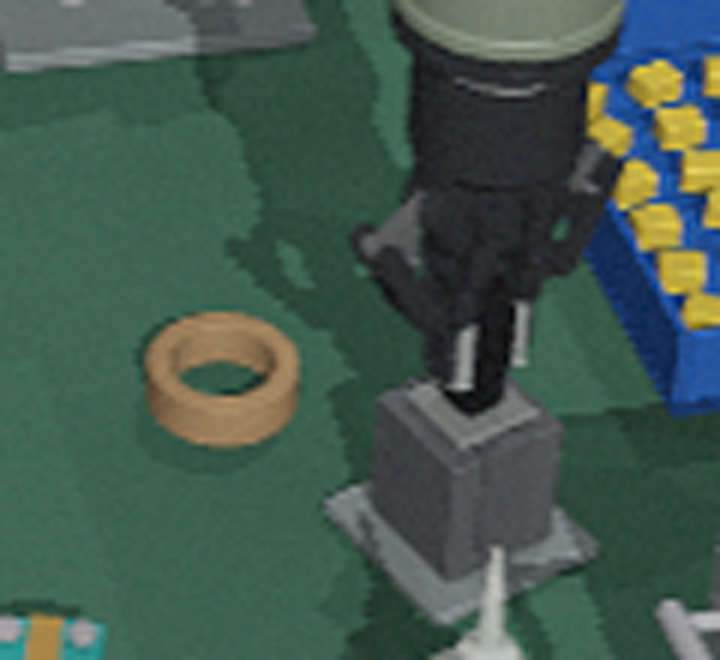

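View pics/w19.png

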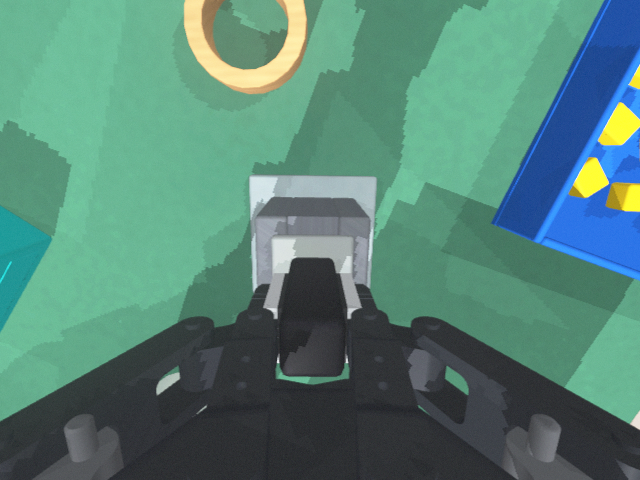

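>>> arm_command --increments '[[[0, 0, -5], 0, 5], [[0, 0, -15], 0, 5], [[0, 0, -30], 0, 5], [[0, 0, -50], 0, 5], [[0, 0, -72], 0, 5], [[0, 0, -95], 0, 5], [[0, 0, -115], 0, 5], [[0, 0, -130], 0, 5], [[0, 0, -138], 0, 5], [[0, 0, -140], 0, 5]]'

```text
time: 32.7
eef_pos: [0.6233, -0.3545, 0.2409]
tcp_rot: [0.001, 0.985, 0.171, 0.001]
force: [-0.1, -0.1, -1.3]
grip_width: 0.247
```

```bash
python3 -c "
from h import *
s=grab('side'); overlay(s,[],(310,230,430,360),6,'s20'); w=grab('wrist','w20')
for y in (-5,0,110,200,270,275): print(y,plateP(PL,[[-.025,y/1e3,.05]])[0].round(4))
a=plateP(PL,[[-.025,.0,.05]])[0]
go(a+[0,0,.084+.05],19.5)"
```

```text
-5 [0.6112 0.0328 0.0886]
0 [0.6118 0.0377 0.0895]
110 [0.6253 0.1449 0.1101]
200 [0.6364 0.2326 0.127 ]
270 [0.645  0.3008 0.1401]
275 [0.6456 0.3057 0.141 ]
t 32.8 p [ 0.6227 -0.3542  0.2385] psi 19.7 d [ 121.6 -372.8   14.9] roll [np.float64(0.16234989669845845), np.float64(360.16234989669846)] j [ 37.2  39.6 -21.9  74.5  14.8  68.6  34.2]
```

View pics/s20.png

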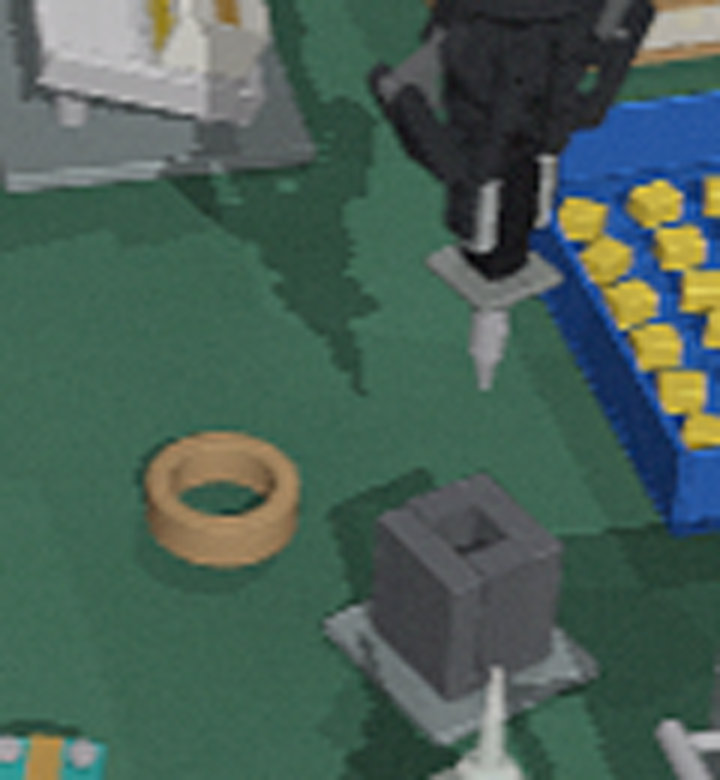

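View pics/w20.png

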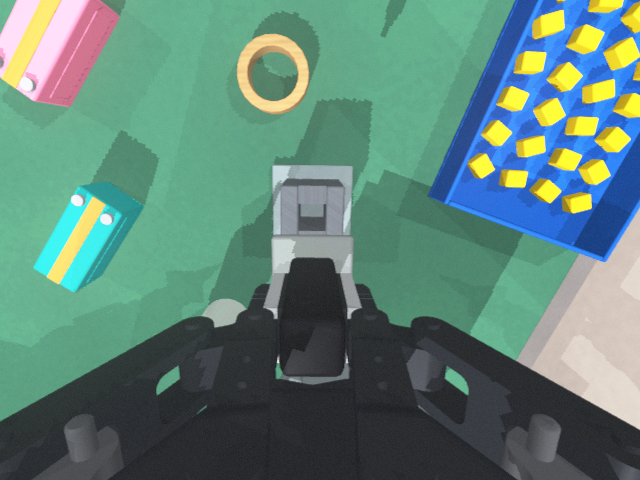

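```bash
python3 -c "
from h import *
L=[plateP(PL,np.array([[-25,0,50],[-25,270,50]])/1e3)]+[plateP(PL,np.array([[x,0,50],[x,270,50]])/1e3) for x in (-18,-32)]+[plateP(PL,np.array([[-40,y,50],[-10,y,50]])/1e3) for y in (0,110,200,270)]
s=grab('side'); t=grab('top')
overlay(s,L,(325,170,385,260),8.5,'s21'); overlay(t,L,(190,155,325,215),5.8,'t21')
p,M,_=tool(); print(proj(s,[p-[0,0,.084]]))"
```

```text
[[389.56522344 295.00382241]]
```

View pics/s21.png

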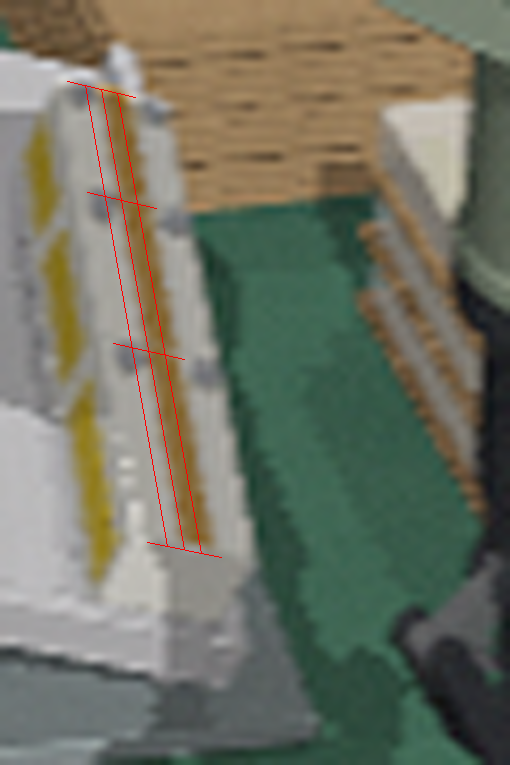

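View pics/t21.png

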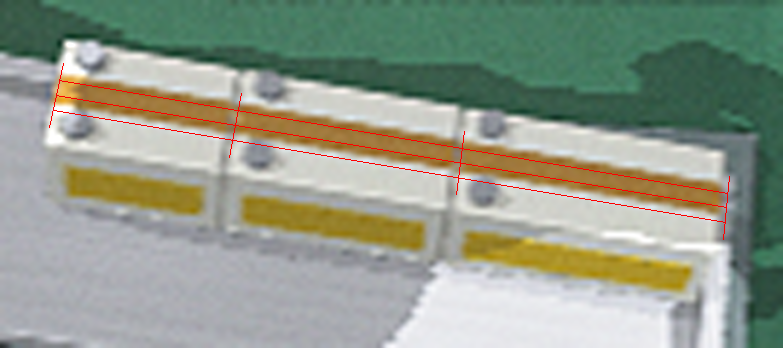

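```bash
cat > strip.py <<'E'
from h import *
s=grab('side'); t=grab('top')
def brass(f,dil):
    P=plateP(PL,np.array([[-40,0,50],[-40,270,50],[-4,270,50],[-4,0,50]])/1e3)
    m=np.zeros((480,640),np.uint8); cv2.fillPoly(m,[proj(f,P).round().astype(int)],255)
    hsv=cv2.cvtColor(f['frame'],cv2.COLOR_BGR2HSV)
    b=cv2.inRange(hsv,(8,90,60),(30,255,255))&m
    return np.argwhere(b>0)[:,::-1].astype(float)
bt,bs=brass(t,0),brass(s,0); print(len(bt),len(bs),bt.min(0),bt.max(0),bs.min(0),bs.max(0))
for n,f,b in (('top',t,bt),('side',s,bs)):
    # offset perpendicular to the predicted centre line, in plate-x mm at plane z=50
    R=plateR(PL[2]); o=np.array([PL[0],PL[1],.035]); Rc=cv2.Rodrigues(np.array(f['rvec']))[0]; c=-Rc.T@np.array(f['tvec']).ravel()
    d=np.c_[b,np.ones(len(b))]@np.linalg.inv(np.array(f['mtx'])).T@Rc
    co=R.inv().apply(c-o); do=R.inv().apply(d); q=co+do*((.05-co[2])/do[:,2])[:,None]
    print(n,'y range',np.percentile(q[:,1],[0.5,99.5]).round(4))
    for a in np.arange(0,.27,.045):
        k=(q[:,1]>a)&(q[:,1]<a+.045); print('  ',a.round(3),k.sum(),'x mean',q[k,0].mean().round(4),'lo/hi',np.percentile(q[k,0],[3,97]).round(4))
E
python3 strip.py
```

```text
597 165 [199. 168.] [313. 191.] [337. 180.] [349. 233.]
top y range [0.0047 0.2692]
   0.0 88 x mean -0.0213 lo/hi [-0.0279 -0.0147]
   0.045 98 x mean -0.0214 lo/hi [-0.0277 -0.015 ]
   0.09 95 x mean -0.0216 lo/hi [-0.0282 -0.015 ]
   0.135 105 x mean -0.0219 lo/hi [-0.0286 -0.0149]
   0.18 103 x mean -0.0217 lo/hi [-0.0282 -0.0153]
   0.225 107 x mean -0.0219 lo/hi [-0.0283 -0.0155]
   0.27 1 x mean -0.0252 lo/hi [-0.0252 -0.0252]
side y range [0.0073 0.271 ]
   0.0 30 x mean -0.0185 lo/hi [-0.0241 -0.013 ]
   0.045 29 x mean -0.0184 lo/hi [-0.0238 -0.0132]
   0.09 27 x mean -0.0189 lo/hi [-0.0239 -0.0131]
   0.135 27 x mean -0.0189 lo/hi [-0.0242 -0.013 ]
   0.18 25 x mean -0.019 lo/hi [-0.0237 -0.0139]
   0.225 25 x mean -0.0189 lo/hi [-0.0244 -0.0131]
   0.27 2 x mean -0.0209 lo/hi [-0.0228 -0.019 ]
```

```bash
python3 -c "
from h import *
for y in (-.002,.008,.262,.272): print(y,plateP(PL,[[-.023,y,.05]])[0].round(4))
a=plateP(PL,[[-.023,.008,.05]])[0]
go(a+[0,0,.084+.04])"
```

```text
-0.002 [0.6134 0.0356 0.0885]
0.008 [0.6147 0.0454 0.0904]
0.262 [0.6459 0.2929 0.1379]
0.272 [0.6472 0.3027 0.1398]
t 33.0 p [ 0.6224 -0.3541  0.2372] psi 19.7 d [ 127.1 -378.8   23.2] roll None j [ 37.2  39.7 -21.9  74.5  14.8  68.6  34.2]
```

>>> arm_command --increments '[[[3, -8, 0], 0, 5], [[9, -26, 0], 0, 5], [[19, -56, 0], 0, 5], [[31, -92, 0], 0, 5], [[43, -130, 0], 0, 5], [[56, -168, 0], 0, 5], [[69, -206, 0], 0, 5], [[82, -244, 0], 0, 5], [[95, -282, 0], 0, 5], [[108, -320, 0], 0, 5], [[118, -352, 2], 0, 5], [[125, -372, 5], 0, 5]]'

```text
time: 34.0
eef_pos: [0.6144, 0.0432, 0.2335]
tcp_rot: [-0.001, 0.985, 0.173, 0.0]
force: [-1.3, 1.3, -1.4]
grip_width: 0.248
```

>>> arm_command --increments '[[[2, -7, 10], 0, 5], [[2, -7, 15], 0, 5], [[2, -7, 15], 0, 5], [[2, -7, 15], 0, 5], [[2, -7, 15], 0, 5]]'

```text
time: 34.42
eef_pos: [0.6151, 0.0438, 0.2184]
tcp_rot: [0.0, 0.985, 0.17, -0.0]
force: [-1.1, -1.2, -0.7]
grip_width: 0.248
```

```bash
python3 -c "
from h import *
a=plateP(PL,[[-.023,.008,.05]])[0]
go(a+[0,0,.084+.01])
s=grab('side'); overlay(s,[],(310,160,400,260),7,'s22')
p,M,_=tool(); print((proj(s,[p-[0,0,.084]])-[310,160])*7)"
```

```text
t 34.4167 p [0.6151 0.0438 0.2184] psi 19.5 d [ 0.2 -1.7 34. ] roll None j [  7.7  31.6 -25.6  92.8  15.4  59.   -3. ]
[[259.60681584 427.16619695]]
```

View pics/s22.png

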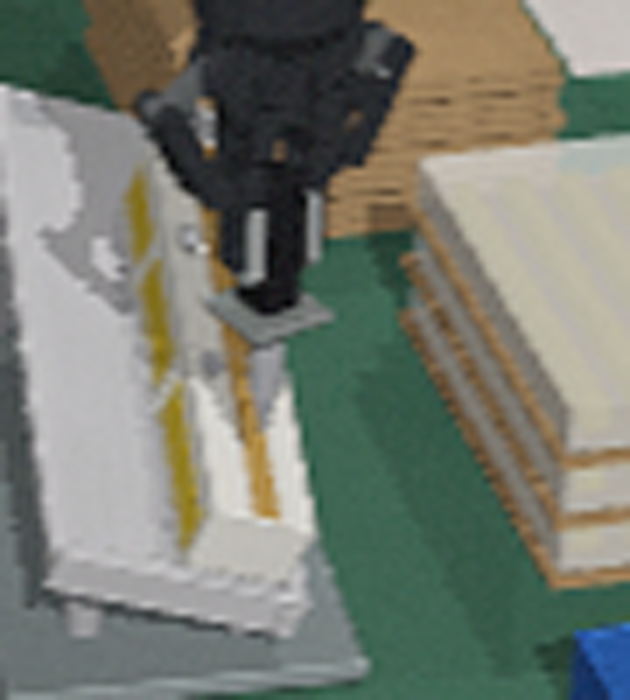

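>>> arm_command --increments '[[[0, -1, 5], 0, 5], [[0, -1.5, 12], 0, 5], [[0, -1.5, 20], 0, 5], [[0, -1.5, 26], 0, 5], [[0, -1.5, 30], 0, 5], [[0, -1.5, 31], 0, 5], [[0, -1.5, 31], 0, 5]]'

```text
time: 35.05
eef_pos: [0.6142, 0.0468, 0.1869]
tcp_rot: [-0.0, 0.985, 0.171, -0.0]
force: [0.3, 0.1, -0.6]
grip_width: 0.247
```

```bash
python3 -c "
from h import *
a=plateP(PL,[[-.023,.008,.05]])[0]
go(a+[0,0,.084])
s=grab('side'); overlay(s,[],(330,205,370,250),15,'s23')
p,M,st=tool(); print((proj(s,[p-[0,0,.084]])-[330,205]+.5)*15, st['force'])"
```

```text
t 35.05 p [0.6142 0.0468 0.1869] psi 19.7 d [-0.   1.5 12.5] roll None j [  7.1  33.6 -25.1  94.6  16.5  55.6  -4.1]
[[253.20883813 366.26335245]] [ 0.16724093  0.3989644  -1.25726713]
```

View pics/s23.png

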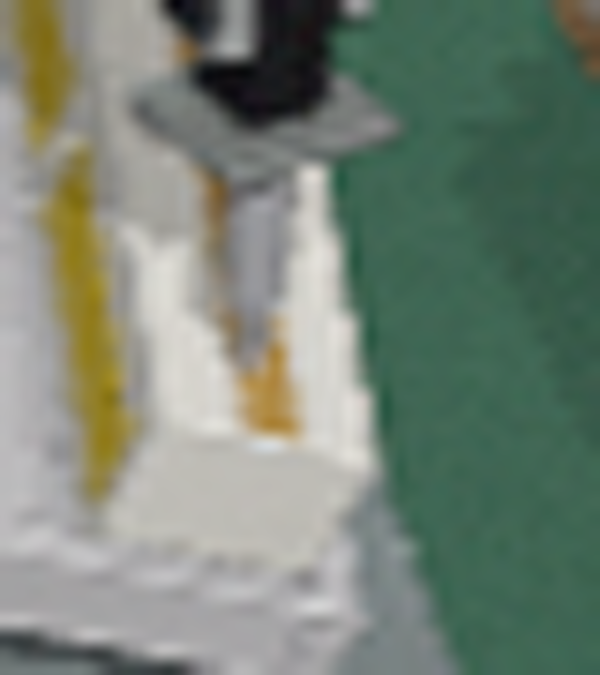

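```bash
python3 -c "
from h import *
a=plateP(PL,[[-.0195,.008,.05]])[0]; print(a)
go(a+[0,0,.084])"
```

```text
[0.61796931 0.04519838 0.08919949]
t 35.1 p [0.6144 0.0469 0.1873] psi 19.7 d [ 2.8  2.8 14.1] roll None j [  7.1  33.5 -25.1  94.6  16.5  55.6  -4.1]
```

>>> arm_command --increments '[[[1, 1, 1], 0, 5], [[2, 2, 3], 0, 5], [[3, 2.5, 5], 0, 5], [[3, 2.5, 7], 0, 5], [[3, 2.5, 8], 0, 5], [[3, 2.5, 9], 0, 5], [[3, 2.5, 9], 0, 5], [[3, 2.5, 9], 0, 5]]'

```text
time: 35.77
eef_pos: [0.618, 0.0455, 0.1783]
tcp_rot: [-0.0, 0.985, 0.171, -0.0]
force: [-1.2, 0.0, -0.8]
grip_width: 0.249
```

```bash
python3 -c "
from h import *
a=plateP(PL,[[-.0195,.008,.05]])[0]; print(a)
go(a+[0,0,.084])
s=grab('side'); overlay(s,[],(330,205,370,250),15,'s24'); w=grab('wrist','w24')
for i in range(4): print(observe()['force']); grab('side')"
```

```text
[0.61796931 0.04519838 0.08919949]
t 35.7667 p [0.618  0.0455 0.1783] psi 19.7 d [-0.1  0.2  5.1] roll None j [  7.   34.4 -24.9  94.5  16.9  54.8  -4.2]
[ 0.38067323  0.65943964 -0.76095934]
[ 0.13792402 -0.05478738 -0.54561719]
[ 0.18832633  0.03040246 -0.85527549]
[ 0.1485805  -0.34625325 -0.90193571]
```

View pics/s24.png

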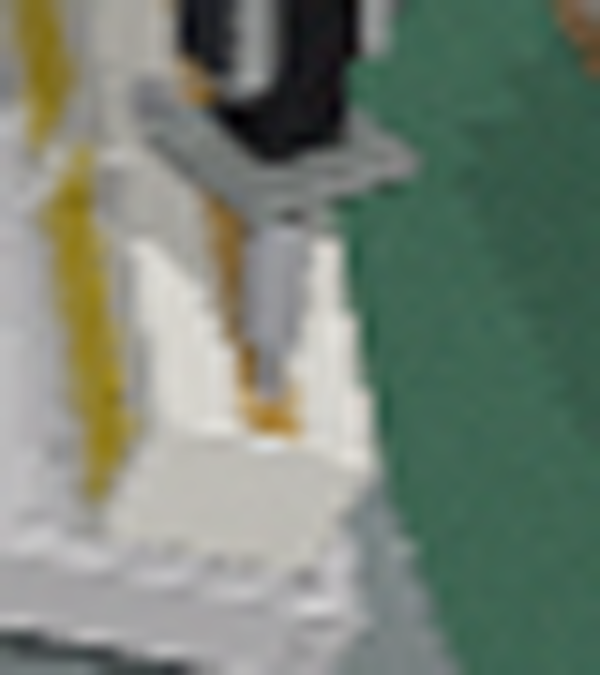

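View pics/w24.png

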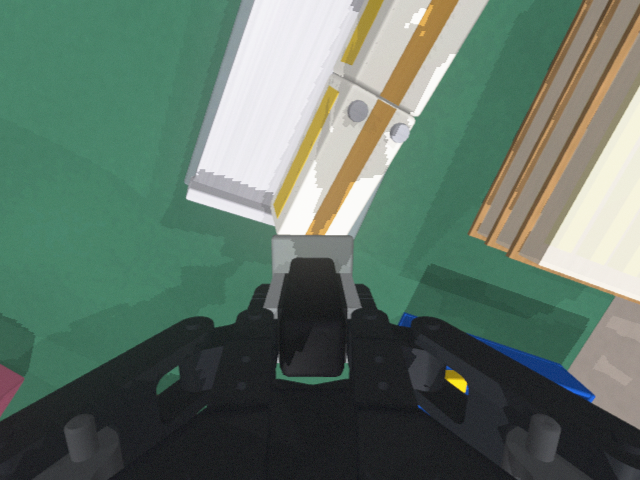

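>>> arm_command --increments '[[[0, 0, 1], 0, 5], [[0, 0, 2], 0, 5], [[0, 0, 2.5], 0, 5], [[0, 0, 2.5], 0, 5], [[0, 0, 2.5], 0, 5]]'

```text
time: 36.48
eef_pos: [0.618, 0.0455, 0.1758]
tcp_rot: [-0.0, 0.985, 0.171, -0.0]
force: [0.4, -0.7, -0.8]
grip_width: 0.251
```

```bash
python3 -c "
from h import *
w=grab('wrist'); overlay(w,[],(260,0,460,240),3,'w25')
for i in range(4): print(observe()['force'], observe()['eef_pos']); grab('side')"
```

```text
[ 0.6321208   0.7736441  -1.81179724] [0.61803552 0.04544651 0.17582844]
[ 0.58676283  0.12617995 -0.38842226] [0.61803583 0.04543333 0.17577943]
[-0.01127533  0.4590564  -0.54774765] [0.61807697 0.04539462 0.17584281]
[-0.42107046  1.07711888 -0.2116262 ] [0.61803944 0.045432   0.17581125]
```

View pics/w25.png

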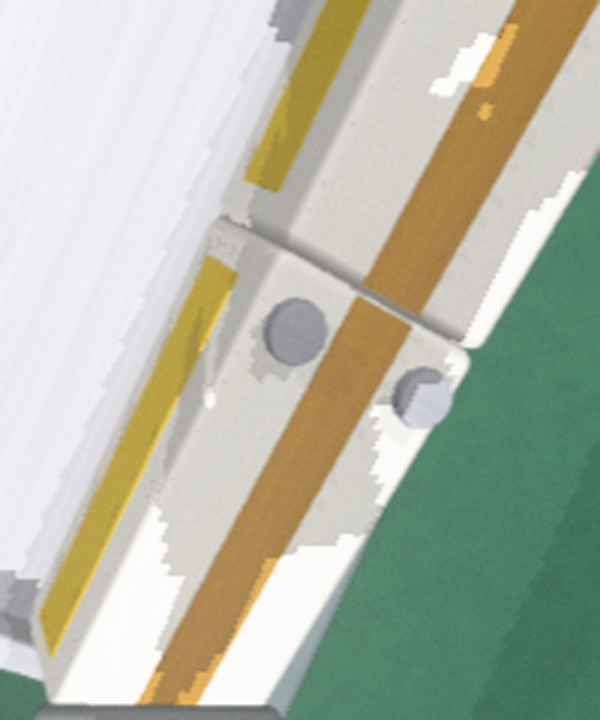

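>>> arm_command --increments '[[[0, 0, 0.5], 0, 5], [[0, 0, 1], 0, 5], [[0, 0, 1], 0, 5], [[0, 0, 1], 0, 5]]'

```text
time: 37.07
eef_pos: [0.6183, 0.0454, 0.175]
tcp_rot: [0.0, 0.985, 0.171, 0.0]
force: [0.2, -0.1, 3.5]
grip_width: 0.254
```

>>> arm_command --increments '[[[0, 0, 0.5], 0, 5], [[0, 0, 1], 0, 5], [[0, 0, 1], 0, 5], [[0, 0, 1], 0, 5]]'

```text
time: 37.4
eef_pos: [0.6189, 0.0453, 0.1744]
tcp_rot: [0.0, 0.985, 0.171, 0.001]
force: [3.1, -1.6, 6.0]
grip_width: 0.249
```

```bash
python3 -c "
from h import *
def T(y): 
    a=plateP(PL,[[-.0195-.0005*y/.27,y,.05]])[0]; return a+[0,0,.0860]
t8=T(.008); print('touch pred',t8)
p,M,_=tool()
st=T(-.003)+[0,0,.0007]; en=T(.274)+[0,0,.0007]
print(st,en, 'path tool mm',(M.T@(en-st)*1e3).round(2))
go(st)"
```

```text
touch pred [0.61795537 0.04519919 0.17520443]
[0.61662097 0.03447785 0.17383737] [0.65022351 0.30446063 0.22588955] path tool mm [ 122.53 -242.93  -51.96]
t 37.4 p [0.6189 0.0453 0.1744] psi 19.6 d [-5.8  9.5  0.6] roll None j [  7.   34.7 -24.8  94.7  17.1  54.3  -4.3]
```

>>> arm_command --increments '[[[0, 0, -2], 0, 5], [[0, 0, -3], 0, 5], [[0, 0, -3], 0, 5], [[0, 0, -3], 0, 5]]'

```text
time: 37.73
eef_pos: [0.6178, 0.0455, 0.1766]
tcp_rot: [-0.0, 0.985, 0.171, -0.0]
force: [-0.3, 0.5, -1.4]
grip_width: 0.251
```

```bash
python3 -c "
from h import *
print(observe()['force']);go([0.61662,0.03448,0.17384],19.7)"
```

```text
[-0.2613658   0.51257446 -1.3762258 ]
t 37.7333 p [0.6178 0.0455 0.1766] psi 19.7 d [-4.8 10.   2.8] roll [np.float64(-0.03251109373474037), np.float64(359.96748890626526)] j [  7.   34.5 -24.8  94.6  17.   54.7  -4.2]
```

>>> arm_command --increments '[[[-1.6, 3.3, 0], 0, 5], [[-3.2, 6.6, 0], 0, 5], [[-4.8, 10, 0.5], 0, 5], [[-4.8, 10, 1.5], 0, 5], [[-4.8, 10, 2.5], 0, 5], [[-4.8, 10, 2.8], 0, 5], [[-4.8, 10, 2.8], 0, 5], [[-4.8, 10, 2.8], 0, 5]]'

```text
time: 38.4
eef_pos: [0.6168, 0.0346, 0.174]
tcp_rot: [-0.0, 0.985, 0.171, -0.0]
force: [-0.2, -0.0, -0.4]
grip_width: 0.249
```

```bash
python3 -c "
from h import *
print(observe()['force']);go([0.61662,0.03448,0.17384],19.7)
s=grab('side'); overlay(s,[],(330,205,370,250),15,'s26')
d=np.array([122.53,-242.93,-51.96])/277*20; print(d, [(d*i/12).round(2).tolist() for i in range(1,13)])"
```

```text
[-0.22500668 -0.03280061 -0.35744291]
t 38.4 p [0.6168 0.0346 0.174 ] psi 19.7 d [-0.3  0.1  0.1] roll [np.float64(-0.022567153005411456), np.float64(359.9774328469946)] j [  8.   34.5 -24.8  95.   17.   54.2  -3.3]
[  8.84693141 -17.5400722   -3.75162455] [[0.74, -1.46, -0.31], [1.47, -2.92, -0.63], [2.21, -4.39, -0.94], [2.95, -5.85, -1.25], [3.69, -7.31, -1.56], [4.42, -8.77, -1.88], [5.16, -10.23, -2.19], [5.9, -11.69, -2.5], [6.64, -13.16, -2.81], [7.37, -14.62, -3.13], [8.11, -16.08, -3.44], [8.85, -17.54, -3.75]]
```

View pics/s26.png

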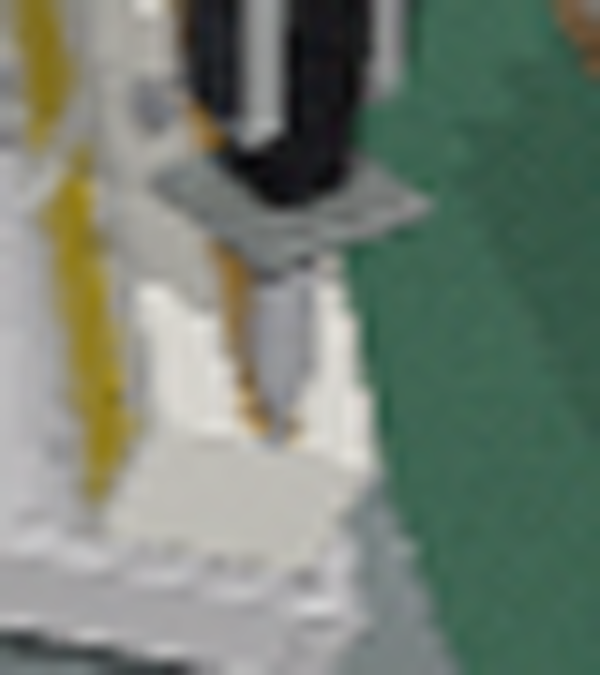

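>>> arm_command --increments '[[[0.74, -1.46, -0.31], 0, 5], [[1.47, -2.92, -0.63], 0, 5], [[2.21, -4.39, -0.94], 0, 5], [[2.95, -5.85, -1.25], 0, 5], [[3.69, -7.31, -1.56], 0, 5], [[4.42, -8.77, -1.88], 0, 5], [[5.16, -10.23, -2.19], 0, 5], [[5.9, -11.69, -2.5], 0, 5], [[6.64, -13.16, -2.81], 0, 5], [[7.37, -14.62, -3.13], 0, 5], [[8.11, -16.08, -3.44], 0, 5], [[8.85, -17.54, -3.75], 0, 5]]'

```text
time: 39.45
eef_pos: [0.6193, 0.054, 0.1778]
tcp_rot: [-0.0, 0.985, 0.171, -0.0]
force: [-0.7, -0.6, -0.6]
grip_width: 0.253
```

```bash
cat > dr.py <<'E'
from h import *
import sys
p,M,s=tool(); R=plateR(PL[2]); o=np.array([PL[0],PL[1],.035])
q=R.inv().apply(p-[0,0,.086]-o); a=plateP(PL,[[-.0195-.0005*q[1]/.27,q[1],.05]])[0]+[0,0,.0867]
g=plateP(PL,[[-.0195-.0005*q[1]/.27,q[1]+.02,.05]])[0]+[0,0,.0867]
print('plate',(q*1e3).round(2),'err mm',((p-a)*1e3).round(2),'F',np.round(s['force'],1),'next 20mm tool',(M.T@(g-p)*1e3).round(2),s['time'])
E
python3 dr.py
```

```text
plate [-19.57  17.26  50.87] err mm [ 0.24 -0.19  0.11] F [-0.7 -0.6 -0.6] next 20mm tool [  8.71 -17.78  -3.63] 39.45
```

>>> arm_command --increments '[[[0.74, -1.46, -0.31], 0, 5], [[1.47, -2.92, -0.63], 0, 5], [[2.21, -4.39, -0.94], 0, 5], [[2.95, -5.85, -1.25], 0, 5], [[3.69, -7.31, -1.56], 0, 5], [[4.42, -8.77, -1.88], 0, 5], [[5.16, -10.23, -2.19], 0, 5], [[5.9, -11.69, -2.5], 0, 5], [[6.64, -13.16, -2.81], 0, 5], [[7.37, -14.62, -3.13], 0, 5], [[8.11, -16.08, -3.44], 0, 5], [[8.85, -17.54, -3.75], 0, 5]]'

```text
time: 40.45
eef_pos: [0.6218, 0.0736, 0.1815]
tcp_rot: [-0.0, 0.985, 0.171, 0.0]
force: [-0.0, -0.0, -0.4]
grip_width: 0.251
```

>>> arm_command --increments '[[[0.74, -1.46, -0.31], 0, 5], [[1.47, -2.92, -0.63], 0, 5], [[2.21, -4.39, -0.94], 0, 5], [[2.95, -5.85, -1.25], 0, 5], [[3.69, -7.31, -1.56], 0, 5], [[4.42, -8.77, -1.88], 0, 5], [[5.16, -10.23, -2.19], 0, 5], [[5.9, -11.69, -2.5], 0, 5], [[6.64, -13.16, -2.81], 0, 5], [[7.37, -14.62, -3.13], 0, 5], [[8.11, -16.08, -3.44], 0, 5], [[8.85, -17.54, -3.75], 0, 5]]'

```text
time: 41.45
eef_pos: [0.6242, 0.0931, 0.1853]
tcp_rot: [-0.0, 0.985, 0.171, 0.0]
force: [0.2, 1.1, -1.1]
grip_width: 0.248
```

>>> arm_command --increments '[[[0.74, -1.46, -0.31], 0, 5], [[1.47, -2.92, -0.63], 0, 5], [[2.21, -4.39, -0.94], 0, 5], [[2.95, -5.85, -1.25], 0, 5], [[3.69, -7.31, -1.56], 0, 5], [[4.42, -8.77, -1.88], 0, 5], [[5.16, -10.23, -2.19], 0, 5], [[5.9, -11.69, -2.5], 0, 5], [[6.64, -13.16, -2.81], 0, 5], [[7.37, -14.62, -3.13], 0, 5], [[8.11, -16.08, -3.44], 0, 5], [[8.85, -17.54, -3.75], 0, 5]]'

```text
time: 42.45
eef_pos: [0.6266, 0.1125, 0.189]
tcp_rot: [-0.0, 0.985, 0.171, -0.0]
force: [-0.0, 0.7, -0.9]
grip_width: 0.25
```

```bash
python3 dr.py; python3 -c "
from h import *
s=grab('side'); overlay(s,[],(330,185,370,230),15,'s27')"
```

```text
plate [-19.65  77.29  50.86] err mm [ 0.27 -0.19  0.1 ] F [-0.   0.7 -0.9] next 20mm tool [  8.68 -17.79  -3.65] 42.45
```

View pics/s27.png

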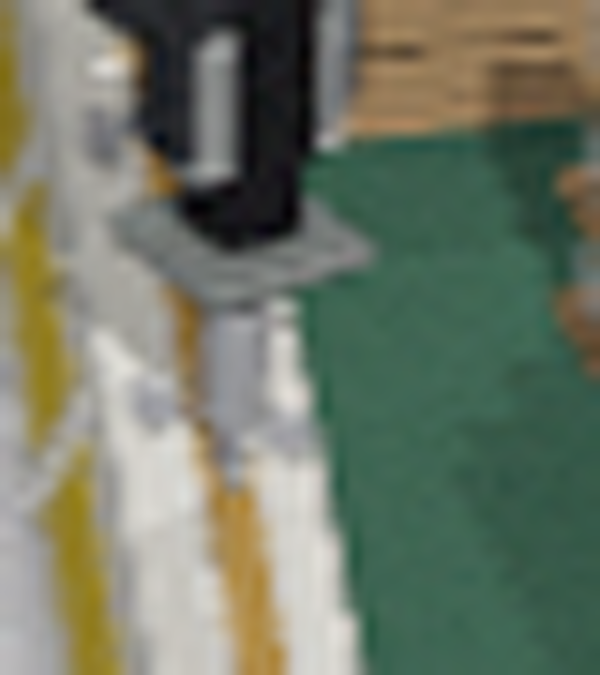

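>>> arm_command --increments '[[[0.74, -1.46, -0.31], 0, 5], [[1.47, -2.92, -0.63], 0, 5], [[2.21, -4.39, -0.94], 0, 5], [[2.95, -5.85, -1.25], 0, 5], [[3.69, -7.31, -1.56], 0, 5], [[4.42, -8.77, -1.88], 0, 5], [[5.16, -10.23, -2.19], 0, 5], [[5.9, -11.69, -2.5], 0, 5], [[6.64, -13.16, -2.81], 0, 5], [[7.37, -14.62, -3.13], 0, 5], [[8.11, -16.08, -3.44], 0, 5], [[8.85, -17.54, -3.75], 0, 5]]'

```text
time: 43.5
eef_pos: [0.6291, 0.1321, 0.1928]
tcp_rot: [-0.0, 0.985, 0.171, 0.0]
force: [-0.4, -0.2, -0.7]
grip_width: 0.249
```

>>> arm_command --increments '[[[0.74, -1.46, -0.31], 0, 5], [[1.47, -2.92, -0.63], 0, 5], [[2.21, -4.39, -0.94], 0, 5], [[2.95, -5.85, -1.25], 0, 5], [[3.69, -7.31, -1.56], 0, 5], [[4.42, -8.77, -1.88], 0, 5], [[5.16, -10.23, -2.19], 0, 5], [[5.9, -11.69, -2.5], 0, 5], [[6.64, -13.16, -2.81], 0, 5], [[7.37, -14.62, -3.13], 0, 5], [[8.11, -16.08, -3.44], 0, 5], [[8.85, -17.54, -3.75], 0, 5]]'

```text
time: 44.5
eef_pos: [0.6315, 0.1516, 0.1965]
tcp_rot: [-0.0, 0.985, 0.171, -0.0]
force: [-0.4, 0.0, -1.1]
grip_width: 0.251
```

>>> arm_command --increments '[[[0.74, -1.46, -0.31], 0, 5], [[1.47, -2.92, -0.63], 0, 5], [[2.21, -4.39, -0.94], 0, 5], [[2.95, -5.85, -1.25], 0, 5], [[3.69, -7.31, -1.56], 0, 5], [[4.42, -8.77, -1.88], 0, 5], [[5.16, -10.23, -2.19], 0, 5], [[5.9, -11.69, -2.5], 0, 5], [[6.64, -13.16, -2.81], 0, 5], [[7.37, -14.62, -3.13], 0, 5], [[8.11, -16.08, -3.44], 0, 5], [[8.85, -17.54, -3.75], 0, 5]]'

```text
time: 45.5
eef_pos: [0.6339, 0.171, 0.2003]
tcp_rot: [-0.0, 0.985, 0.171, -0.0]
force: [-0.2, -0.5, -1.2]
grip_width: 0.247
```

```bash
python3 dr.py; python3 -c "
from h import *
s=grab('side'); overlay(s,[],(325,170,365,215),15,'s28')"
```

```text
plate [-19.73 137.28  50.87] err mm [ 0.3  -0.19  0.1 ] F [-0.2 -0.5 -1.2] next 20mm tool [  8.65 -17.81  -3.65] 45.5
```

View pics/s28.png

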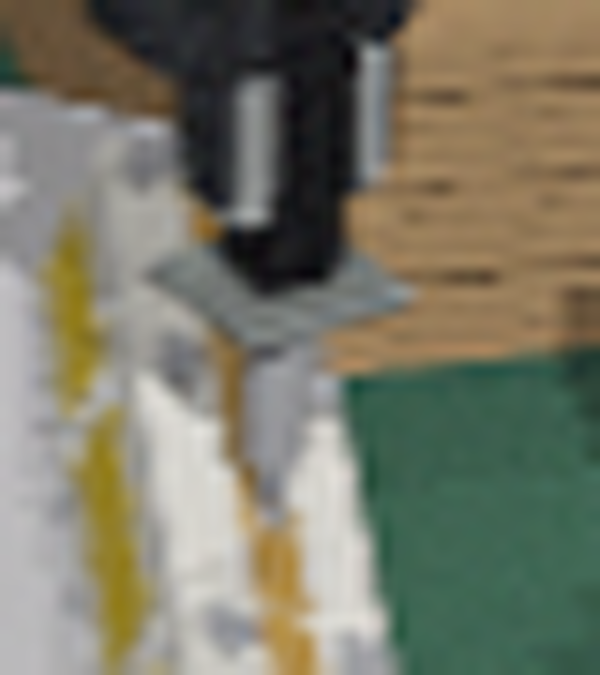

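>>> arm_command --increments '[[[0.72, -1.48, -0.27], 0, 5], [[1.44, -2.96, -0.54], 0, 5], [[2.16, -4.44, -0.81], 0, 5], [[2.88, -5.92, -1.08], 0, 5], [[3.6, -7.4, -1.35], 0, 5], [[4.33, -8.88, -1.63], 0, 5], [[5.05, -10.3, -1.9], 0, 5], [[5.78, -11.8, -2.17], 0, 5], [[6.5, -13.2, -2.45], 0, 5], [[7.25, -14.7, -2.72], 0, 5], [[8, -16.15, -3.0], 0, 5], [[8.7, -17.6, -3.25], 0, 5]]'

```text
time: 46.55
eef_pos: [0.6362, 0.1905, 0.2036]
tcp_rot: [0.0, 0.985, 0.171, 0.0]
force: [-0.5, 0.3, -0.1]
grip_width: 0.252
```

```bash
python3 dr.py
```

```text
plate [-19.71 157.18  50.37] err mm [ 0.2  -0.09 -0.38] F [-0.5  0.3 -0.1] next 20mm tool [  8.72 -17.67  -4.13] 46.55
```

>>> arm_command --increments '[[[0.73, -1.46, -0.31], 0, 5], [[1.46, -2.92, -0.63], 0, 5], [[2.19, -4.39, -0.94], 0, 5], [[2.92, -5.85, -1.25], 0, 5], [[3.65, -7.31, -1.56], 0, 5], [[4.38, -8.77, -1.88], 0, 5], [[5.1, -10.23, -2.19], 0, 5], [[5.85, -11.69, -2.5], 0, 5], [[6.58, -13.16, -2.81], 0, 5], [[7.3, -14.62, -3.13], 0, 5], [[8.05, -16.08, -3.44], 0, 5], [[8.78, -17.54, -3.75], 0, 5]]'

```text
time: 47.55
eef_pos: [0.6386, 0.21, 0.2073]
tcp_rot: [-0.0, 0.985, 0.171, -0.0]
force: [-0.4, 0.3, -0.9]
grip_width: 0.251
```

```bash
python3 dr.py
```

```text
plate [-19.84 177.16  50.31] err mm [ 0.09 -0.07 -0.41] F [-0.4  0.3 -0.9] next 20mm tool [  8.82 -17.62  -4.16] 47.55
```

>>> arm_command --increments '[[[0.73, -1.46, -0.31], 0, 5], [[1.46, -2.92, -0.63], 0, 5], [[2.19, -4.39, -0.94], 0, 5], [[2.92, -5.85, -1.25], 0, 5], [[3.65, -7.31, -1.56], 0, 5], [[4.38, -8.77, -1.88], 0, 5], [[5.1, -10.23, -2.19], 0, 5], [[5.85, -11.69, -2.5], 0, 5], [[6.58, -13.16, -2.81], 0, 5], [[7.3, -14.62, -3.13], 0, 5], [[8.05, -16.08, -3.44], 0, 5], [[8.78, -17.54, -3.75], 0, 5]]'

```text
time: 48.55
eef_pos: [0.641, 0.2295, 0.211]
tcp_rot: [-0.0, 0.985, 0.171, -0.0]
force: [0.1, 0.2, -0.8]
grip_width: 0.248
```

```bash
python3 dr.py; python3 -c "
from h import *
s=grab('side'); overlay(s,[],(320,160,360,205),15,'s29')"
```

```text
plate [-19.9  197.11  50.29] err mm [ 0.06 -0.06 -0.42] F [ 0.1  0.2 -0.8] next 20mm tool [  8.84 -17.61  -4.17] 48.55
```

View pics/s29.png

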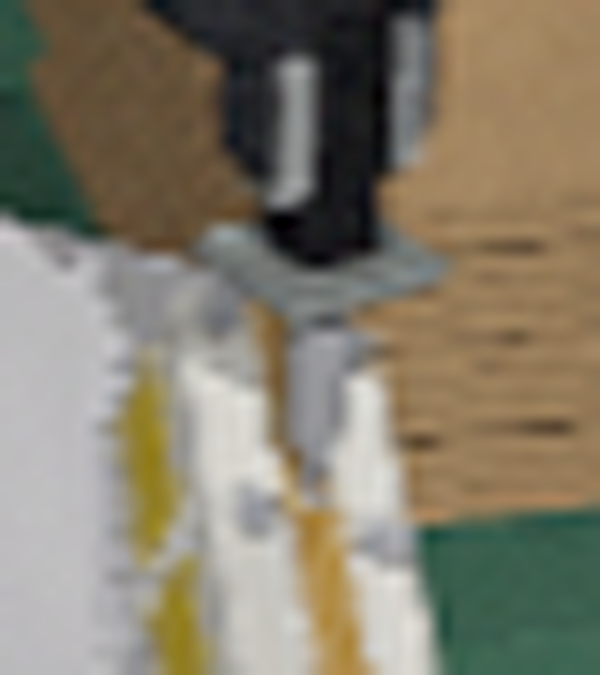

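>>> arm_command --increments '[[[0.75, -1.46, -0.28], 0, 5], [[1.5, -2.92, -0.56], 0, 5], [[2.25, -4.39, -0.84], 0, 5], [[3.0, -5.85, -1.12], 0, 5], [[3.75, -7.31, -1.4], 0, 5], [[4.5, -8.77, -1.68], 0, 5], [[5.25, -10.23, -1.96], 0, 5], [[6.0, -11.69, -2.24], 0, 5], [[6.75, -13.16, -2.52], 0, 5], [[7.5, -14.62, -2.8], 0, 5], [[8.25, -16.08, -3.08], 0, 5], [[9, -17.54, -3.35], 0, 5]]'

```text
time: 49.6
eef_pos: [0.6436, 0.249, 0.2144]
tcp_rot: [0.0, 0.985, 0.171, 0.0]
force: [0.4, -0.8, 0.6]
grip_width: 0.251
```

```bash
python3 dr.py
```

```text
plate [-19.65 217.1   49.97] err mm [ 0.23 -0.01 -0.81] F [ 0.4 -0.8  0.6] next 20mm tool [  8.66 -17.61  -4.56] 49.6
```

>>> arm_command --increments '[[[0.73, -1.46, -0.31], 0, 5], [[1.46, -2.92, -0.63], 0, 5], [[2.19, -4.39, -0.94], 0, 5], [[2.92, -5.85, -1.25], 0, 5], [[3.65, -7.31, -1.56], 0, 5], [[4.38, -8.77, -1.88], 0, 5], [[5.1, -10.23, -2.19], 0, 5], [[5.85, -11.69, -2.5], 0, 5], [[6.58, -13.16, -2.81], 0, 5], [[7.3, -14.62, -3.13], 0, 5], [[8.05, -16.08, -3.44], 0, 5], [[8.78, -17.54, -3.75], 0, 5]]'

```text
time: 50.6
eef_pos: [0.6459, 0.2685, 0.2181]
tcp_rot: [0.0, 0.985, 0.171, -0.0]
force: [0.9, -0.7, 0.8]
grip_width: 0.247
```

>>> arm_command --increments '[[[0.73, -1.46, -0.31], 0, 5], [[1.46, -2.92, -0.63], 0, 5], [[2.19, -4.39, -0.94], 0, 5], [[2.92, -5.85, -1.25], 0, 5], [[3.65, -7.31, -1.56], 0, 5], [[4.38, -8.77, -1.88], 0, 5], [[5.1, -10.23, -2.19], 0, 5], [[5.85, -11.69, -2.5], 0, 5], [[6.58, -13.16, -2.81], 0, 5], [[7.3, -14.62, -3.13], 0, 5], [[8.05, -16.08, -3.44], 0, 5], [[8.78, -17.54, -3.75], 0, 5]]'

```text
time: 51.6
eef_pos: [0.6482, 0.288, 0.2219]
tcp_rot: [0.0, 0.985, 0.171, -0.0]
force: [0.0, -2.1, 0.8]
grip_width: 0.251
```

```bash
python3 dr.py; python3 -c "
from h import *
s=grab('side'); overlay(s,[],(320,150,360,195),15,'s30')"
```

```text
plate [-19.86 257.07  49.89] err mm [ 0.07  0.02 -0.84] F [ 0.  -2.1  0.8] next 20mm tool [  8.8  -17.53  -4.59] 51.6
```

View pics/s30.png

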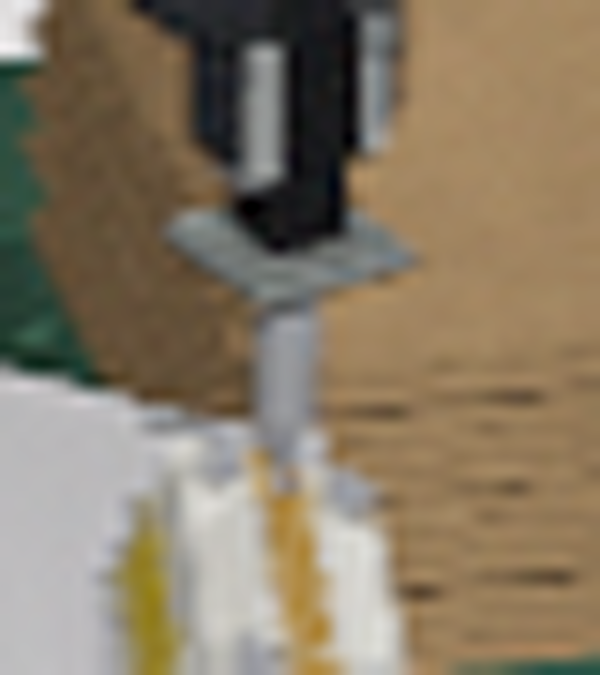

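>>> arm_command --increments '[[[0.73, -1.46, -0.9], 0, 5], [[1.46, -2.92, -1.3], 0, 5], [[2.19, -4.39, -1.64], 0, 5], [[2.92, -5.85, -1.95], 0, 5], [[3.65, -7.31, -2.26], 0, 5], [[4.38, -8.77, -2.58], 0, 5], [[5.1, -10.23, -2.89], 0, 5], [[5.85, -11.69, -3.2], 0, 5], [[6.58, -13.16, -3.51], 0, 5], [[7.3, -14.62, -3.83], 0, 5], [[8.05, -16.08, -4.14], 0, 5], [[8.78, -17.54, -4.45], 0, 5]]'

```text
time: 52.65
eef_pos: [0.6506, 0.3075, 0.2264]
tcp_rot: [-0.0, 0.985, 0.171, 0.0]
force: [0.2, 0.0, -1.2]
grip_width: 0.253
```

```bash
python3 dr.py; python3 -c "
from h import *
s=grab('side'); overlay(s,[],(320,150,360,195),15,'s31')
overlay(s,[nestbox(0,.11),nestbox(.11,.09),nestbox(.2,.07)],(260,140,400,280),5,'s31b')"
```

```text
plate [-20.2  277.19  50.54] err mm [-0.01 -0.11 -0.14] F [ 0.2  0.  -1.2] next 20mm tool [  8.92 -17.63  -3.88] 52.65
```

View pics/s31.png

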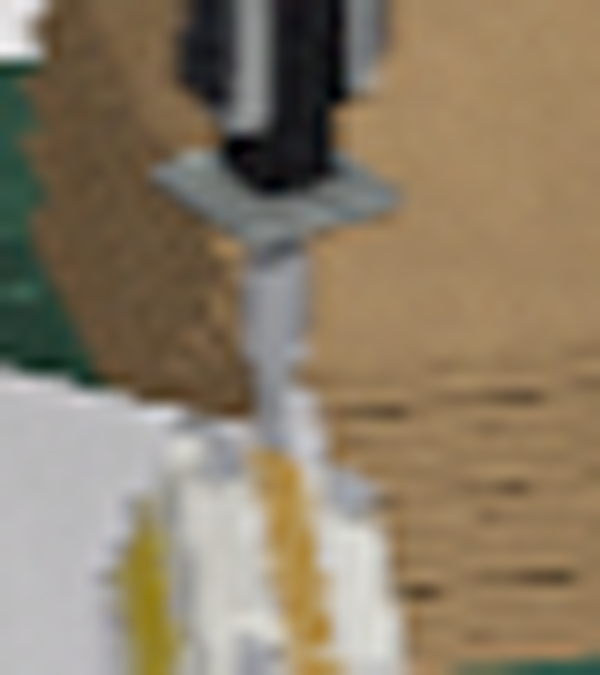

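>>> arm_command --increments '[[[0.73, -1.46, -0.31], 0, 5], [[1.46, -2.92, -0.63], 0, 5], [[1.46, -2.92, -3], 0, 5], [[1.46, -2.92, -8], 0, 5], [[1.46, -2.92, -18], 0, 5], [[1.46, -2.92, -32], 0, 5], [[1.46, -2.92, -42], 0, 5], [[1.46, -2.92, -45], 0, 5]]'

```text
time: 53.37
eef_pos: [0.6516, 0.3109, 0.274]
tcp_rot: [-0.001, 0.985, 0.171, 0.001]
force: [-0.5, -1.1, 0.0]
grip_width: 0.247
```

```bash
python3 -c "
from h import *
go([.6231,-.3545,.255],19.7)"
```

```text
t 53.3667 p [0.6516 0.3109 0.274 ] psi 19.6 d [-250.6  617.1   18. ] roll [np.float64(-0.053523863812102945), np.float64(359.9464761361879)] j [-16.4  39.  -25.3  71.   16.3  73.3 -21.6]
```

>>> arm_command --increments '[[[-4, 9, 0], 0, 5], [[-11, 28, 0], 0, 5], [[-21, 52, 0], 0, 5], [[-32, 79, 0], 0, 5], [[-43, 106, 0], 0, 5], [[-54, 133, 0], 0, 5], [[-65, 160, 0], 0, 5], [[-76, 187, 0], 0, 5], [[-87, 214, 0], 0, 5], [[-98, 241, 0], 0, 5], [[-109, 268, 0], 0, 5], [[-120, 295, 0], 0, 5]]'

```text
time: 54.37
eef_pos: [0.6364, -0.01, 0.2708]
tcp_rot: [0.0, 0.985, 0.17, -0.0]
force: [0.4, 0.1, -0.7]
grip_width: 0.25
```

```bash
python3 -c "
from h import *
go([.6231,-.3545,.24],19.7)"
```

```text
t 54.3667 p [ 0.6364 -0.01    0.2708] psi 19.6 d [-128.2  320.    30.9] roll [np.float64(-0.07182473320722238), np.float64(359.9281752667928)] j [ 11.8  30.5 -24.8  86.2  13.5  66.2   4.2]
```

>>> arm_command --increments '[[[-11, 28, 0], 0, 5], [[-23, 57, 0], 0, 5], [[-35, 87, 0], 0, 5], [[-47, 117, 0], 0, 5], [[-59, 147, 0], 0, 5], [[-71, 177, 3], 0, 5], [[-83, 207, 8], 0, 5], [[-95, 236, 14], 0, 5], [[-106, 264, 20], 0, 5], [[-116, 289, 26], 0, 5], [[-123, 307, 30], 0, 5], [[-127, 317, 31], 0, 5]]'

```text
time: 55.37
eef_pos: [0.6223, -0.3524, 0.2386]
tcp_rot: [-0.0, 0.986, 0.169, -0.001]
force: [-0.3, -0.4, -0.5]
grip_width: 0.254
```

>>> arm_command --increments '[[[-0.5, 2, 0], 0, 5], [[-0.5, 2, 0], 0, 5], [[-0.5, 2, 0], 0, 5], [[-0.5, 2, 0], 0, 5]]'

```text
time: 55.7
eef_pos: [0.625, -0.3493, 0.2408]
tcp_rot: [-0.0, 0.985, 0.172, 0.0]
force: [1.4, -0.4, -1.2]
grip_width: 0.253
```

```bash
python3 -c "
from h import *
go([.6231,-.3545,.18],19.7)
t=grab('top'); overlay(t,[nestbox(0,.11),nestbox(.11,.09),nestbox(.2,.07)],(180,140,330,240),5.2,'t32')"
```

```text
t 55.7 p [ 0.625  -0.3493  0.2408] psi 19.8 d [-3.6  4.3 60.8] roll [np.float64(0.06862278090079599), np.float64(360.0686227809008)] j [ 36.3  39.3 -20.9  74.5  14.   68.7  34.4]
```

View pics/t32.png

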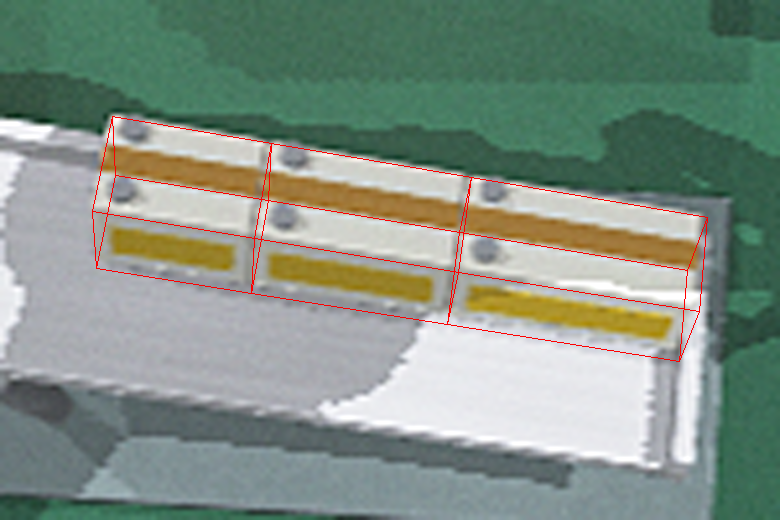

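>>> arm_command --increments '[[[-2, 2, 10], 0, 5], [[-3, 4, 20], 0, 5], [[-3, 4, 30], 0, 5], [[-3, 4, 35], 0, 5], [[-3, 4, 35], 0, 5], [[-3, 4, 35], 0, 5], [[-3, 4, 35], 0, 5]]'

```text
time: 56.33
eef_pos: [0.6232, -0.3557, 0.2056]
tcp_rot: [0.0, 0.985, 0.171, 0.0]
force: [0.3, 0.4, -0.6]
grip_width: 0.251
```

```bash
python3 -c "
from h import *
go([.6231,-.3545,.099],19.7)
s=grab('side'); overlay(s,[],(340,240,430,340),7,'s33')
f=grab('wrist','w33')"
```

```text
t 56.3333 p [ 0.6232 -0.3557  0.2056] psi 19.7 d [  0.3  -1.2 106.6] roll [np.float64(-0.04092107182532345), np.float64(359.9590789281747)] j [ 36.7  41.2 -20.6  76.3  14.8  65.1  34.2]
```

View pics/s33.png

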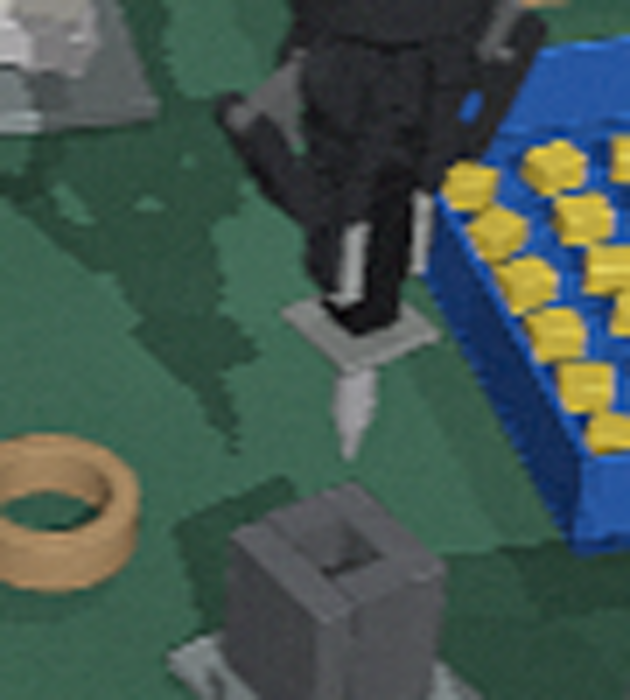

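>>> arm_command --increments '[[[0.2, -1, 8], 0, 5], [[0.2, -1, 18], 0, 5], [[0.2, -1, 30], 0, 5], [[0.2, -1, 44], 0, 5], [[0.2, -1, 58], 0, 5], [[0.2, -1, 72], 0, 5], [[0.2, -1, 84], 0, 5], [[0.2, -1, 93], 0, 5], [[0.2, -1, 99], 0, 5], [[0.2, -1, 102], 0, 5], [[0.2, -1, 103], 0, 5], [[0.2, -1, 103], 0, 5]]'

```text
time: 57.43
eef_pos: [0.623, -0.3548, 0.1025]
tcp_rot: [0.0, 0.985, 0.171, 0.0]
force: [-0.3, -0.7, -0.4]
grip_width: 0.252
```

```bash
python3 -c "
from h import *
go([.6231,-.3545,.099],19.7); print(observe()['force'])
s=grab('side'); overlay(s,[],(340,240,430,340),7,'s34')"
```

```text
t 57.4333 p [ 0.623  -0.3548  0.1025] psi 19.7 d [ 0.2 -0.3  3.5] roll [np.float64(-0.043738812051145715), np.float64(359.9562611879488)] j [ 36.1  47.1 -19.3  80.9  17.2  54.9  32.2]
[-0.25324105 -0.66742235 -0.38002526]
```

View pics/s34.png

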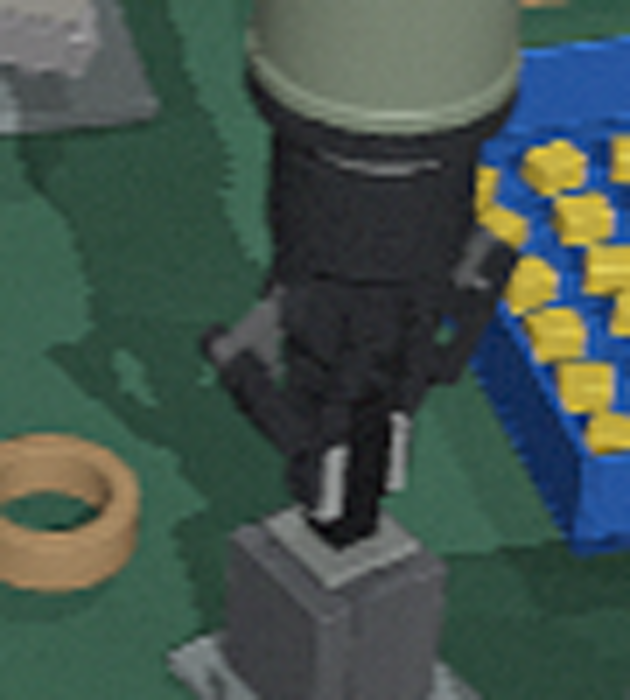

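Inserted; lowering the last millimetres to contact.

>>> arm_command --increments '[[[0, 0, 1], 0, 5], [[0, 0, 2], 0, 5], [[0, 0, 3], 0, 5], [[0, 0, 3], 0, 5], [[0, 0, 3], 0, 5]]'

```text
time: 57.9
eef_pos: [0.6229, -0.3547, 0.0993]
tcp_rot: [-0.0, 0.985, 0.171, 0.0]
force: [0.6, -0.1, -1.4]
grip_width: 0.25
```

>>> arm_command --increments '[[[0, 0, 0.7], 0, 5], [[0, 0, 0.7], 0, 5], [[0, 0, 0.7], 0, 5]]'

```text
time: 58.15
eef_pos: [0.623, -0.3548, 0.099]
tcp_rot: [0.0, 0.985, 0.171, 0.0]
force: [-1.7, 0.6, 5.3]
grip_width: 0.252
```

>>> arm_command --increments '[[[0, 0, 0], 0, 24], [[0, 0, 0], 0, 28], [[0, 0, 0], 0, 33], [[0, 0, 0], 0, 40], [[0, 0, 0], 0, 50], [[0, 0, 0], 0, 60], [[0, 0, 0], 0, 70], [[0, 0, 0], 0, 80], [[0, 0, 0], 0, 85], [[0, 0, 0], 0, 85], [[0, 0, 0], 0, 85], [[0, 0, 0], 0, 85]]'

```text
time: 59.15
eef_pos: [0.6229, -0.3547, 0.0986]
tcp_rot: [-0.0, 0.985, 0.171, 0.0]
force: [0.4, -0.4, 0.2]
grip_width: 0.998
```

```bash
python3 -c "
from h import *
s=grab('side'); overlay(s,[],(340,240,430,340),7,'s35'); grab('wrist','w35')"
```

```text
(no output)
```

View pics/w35.png

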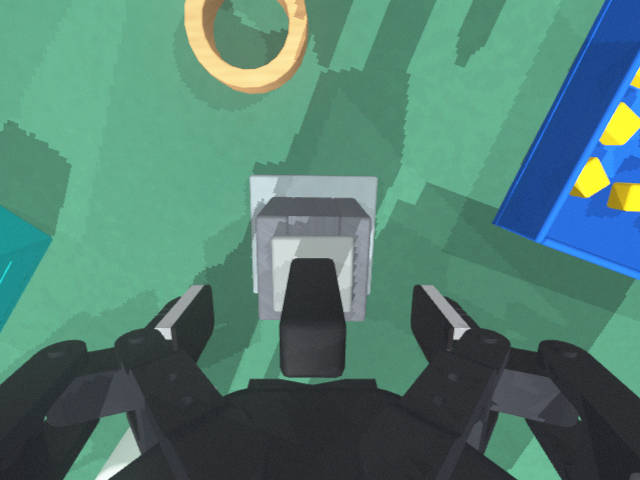

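>>> arm_command --increments '[[[0, 0, -8], 0, 85], [[0, 0, -22], 0, 85], [[0, 0, -40], 0, 85], [[0, 0, -62], 0, 85], [[0, 0, -85], 0, 85], [[0, 0, -108], 0, 85], [[0, 0, -128], 0, 85], [[0, 0, -140], 0, 85], [[0, 0, -145], 0, 85], [[0, 0, -145], 0, 85]]'

```text
time: 60.08
eef_pos: [0.6232, -0.3548, 0.245]
tcp_rot: [0.001, 0.985, 0.171, 0.001]
force: [-1.1, 0.2, 0.5]
grip_width: 0.996
```

```bash
python3 -c "
from h import *
s=grab('side','s36'); overlay(s,[],(290,150,430,360),3.5,'s36z'); t=grab('top','t36')
overlay(t,[nestbox(0,.11),nestbox(.11,.09),nestbox(.2,.07)],(180,140,330,240),5.2,'t36z');strips(t)"
```

```text
[425.5 224.9] [array([ 536.2, -233.8]), array([66.3, 66.9]), np.float64(89.3)]
[521.6 280.8] [array([ 400.1, -464.4]), array([105.9,  13.3]), np.float64(72.9)]
[446.7 307.5] [array([ 334.8, -282.7]), array([109.3,  13. ]), np.float64(72.0)]
```

View pics/s36z.png

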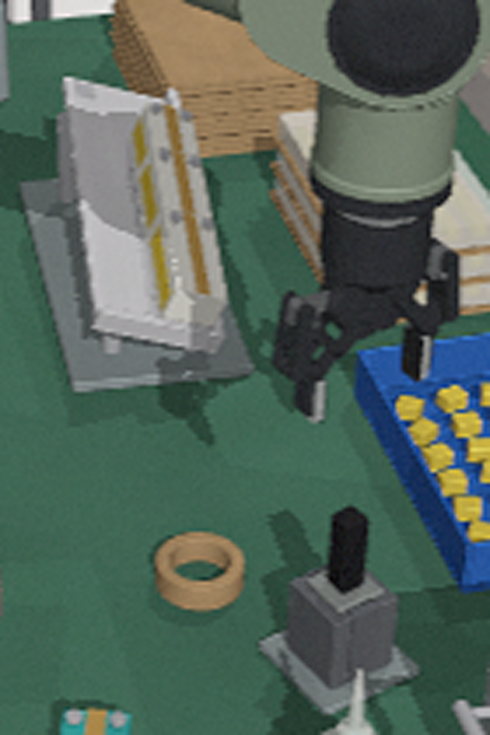

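View pics/t36.png

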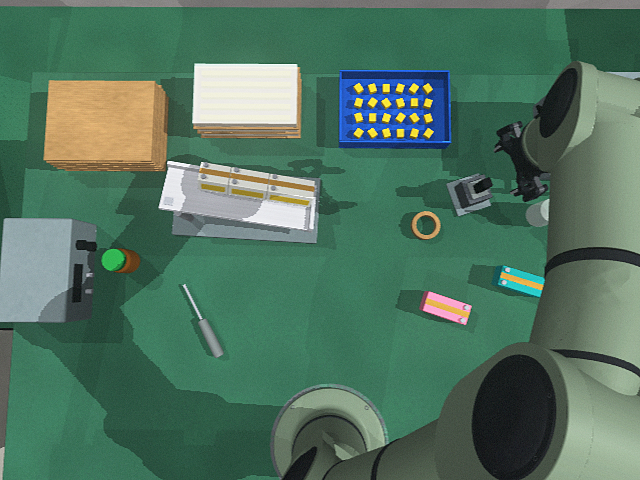

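View pics/t36z.png

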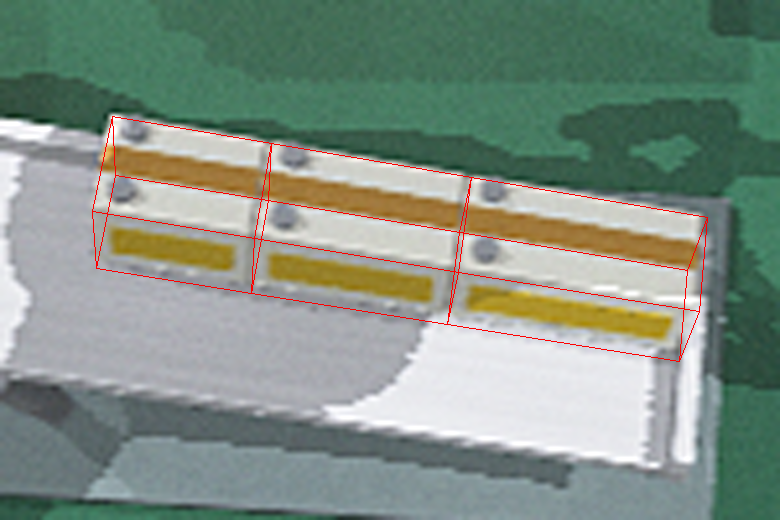

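```bash
python3 -c "
from bench import job
print(job.hand_in())"
```

```text
the job is handed in; nothing more can be done
None
```

I laid all three coil blocks (long, middle, short) on the nest in one closed row against the long fence. Long is home in the low corner and every screw-head end points up the row. I then drew the wand tip from the corner to the top of the row at about 2 cm/s and hung the wand upright back in its stand. I handed in at about 60 s.

- **Last checks:** the final top and side pictures show the row closed and seated, and the wand standing in its stand. The tape roll and the pink and turquoise look-alikes are at their first measured places. The bottle and jar look unmoved in the pictures; I did not measure them again.
- **Row:** I saw a gap of several millimetres, closing, between long and middle just after placing middle. It may have been the knock, or the fingers drawing the block up as they left. The next picture showed it shut again.
- **Height over the strips:** I touched down once, near the corner, at 3.5 to 6 N, before drawing. The draw itself was meant to run less than 1 mm above contact. I could not measure the gap directly. Along the upper 60 mm the tip rubbed lightly, at about 2 N.
- **Disagreement:** from the nest pose I fitted, the strips' middle line came out 3 to 6 mm from where the cameras showed it, and the cameras also differed by about 3 mm. I corrected by where the tip sat over the strip in the side pictures. It stayed over the middle within about 1 mm in each picture I took.

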